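# Fill up the specimen carrier and load it into the label reader

## Task

Put the two spare orange-capped bottles upright into the two empty cells of the blue carrier. Then move the carrier onto the loading apron of the reader dock (it has a black carry handle), let go of it there, and only then slide it under the arch (it has a yellow end grip) until it is fully home against the back stop. All six bottles must end standing in their own cells, and the other things on the bench are to be left alone.

Things in the scene. Friction and masses are not known exactly. Their poses are not given: they have to be found in the camera images.
- carrier: Blue carrier, 0.3 kg empty. Origin: centre of the underside of its cell block (168 mm along x, 152 along y, 30 high), z up. Six cells 50 mm square, floor 4 mm above the underside, walls 3 to 6 mm; centres x = -56, 0, 56 and y = -48, 48 mm. Four, in no fixed pattern, hold a bottle; two are empty. The +x end goes into the dock first; the yellow grip is at -x.
- carrier_handle (a point): Middle of the carrier's black carry handle: a level bar 56 mm long along the carrier's x, 12 mm wide along y, 16 mm tall (104 to 120 mm above the carrier's underside), on two thin steel posts. Point 112 mm above the underside, over the middle of the carrier; axes as the carrier's.
- carrier_grip (a point): Yellow end grip of the carrier: an upright plate 8 mm thick (along the carrier's x), 40 mm wide (along y), top 75 mm above the carrier's underside, 20 mm clear of the end wall. Point in the plate 60 mm above the underside, 108 mm from the carrier's origin towards -x; axes as the carrier's.
- spare1: Specimen bottle, white body 40 mm across and 46 mm high, shoulder up to 56 mm, orange screw cap 26 mm across from 56 to 90 mm height (90 mm tall in all), about 70 g. Origin: centre of its underside, z up when it stands. Spare, standing on the bench at the start.
- spare2: Specimen bottle, white body 40 mm across and 46 mm high, shoulder up to 56 mm, orange screw cap 26 mm across from 56 to 90 mm height (90 mm tall in all), about 70 g. Origin: centre of its underside, z up when it stands. Spare, standing on the bench at the start.
- bottle1: Specimen bottle, white body 40 mm across and 46 mm high, shoulder up to 56 mm, orange screw cap 26 mm across from 56 to 90 mm height (90 mm tall in all), about 70 g. Origin: centre of its underside, z up when it stands. Stands in one of the carrier's cells at the start.
- bottle2: Specimen bottle, white body 40 mm across and 46 mm high, shoulder up to 56 mm, orange screw cap 26 mm across from 56 to 90 mm height (90 mm tall in all), about 70 g. Origin: centre of its underside, z up when it stands. Stands in one of the carrier's cells at the start.
- bottle3: Specimen bottle, white body 40 mm across and 46 mm high, shoulder up to 56 mm, orange screw cap 26 mm across from 56 to 90 mm height (90 mm tall in all), about 70 g. Origin: centre of its underside, z up when it stands. Stands in one of the carrier's cells at the start.
- bottle4: Specimen bottle, white body 40 mm across and 46 mm high, shoulder up to 56 mm, orange screw cap 26 mm across from 56 to 90 mm height (90 mm tall in all), about 70 g. Origin: centre of its underside, z up when it stands. Stands in one of the carrier's cells at the start.
- dock: White and grey label-reader dock, fixed. The carrier slides in along its +x. Origin: on the bench under the carrier's home place. Plate 25 mm high, 216 wide (y), x = -245 to 100 mm; its open first part is the loading apron. Two guides 159 mm apart, 25 mm above the plate, from x = -60 mm inwards, flaring wider from -60 back to -110 mm. Back stop face at x = 84 mm, 40 mm above the plate.
- dock_arch (a point): Middle of the underside of the reader arch over the dock's bay, 165 mm above the bench, right above dock_home. The beam is 50 mm deep along the slide and 30 mm tall, 216 mm wide, its legs outside the guides. The carrier's handle passes under it; a gripper holding the handle does not.
- dock_home (a point): Point on the dock's plate (25 mm above the bench) where the carrier's origin is when it is fully home against the back stop; axes as the dock's.
- dock_apron (a point): Point on the loading apron (25 mm above the bench), 160 mm before dock_home along -x: a good place for the carrier's origin when it is set down, its leading end then just between the flared guides; axes as the dock's.
- amber: Bystander: amber bottle with black cap, 44 mm across, 105 mm tall, loose. Origin: centre of underside.
- jar: Bystander: jar with yellow lid, 68 mm across, 75 mm tall, loose. Origin: centre of underside.
- rack: Bystander: blue rack of capped tubes, 100 x 200 mm, 96 mm tall, loose. Origin: centre of underside.
- pens: Bystander: steel beaker with pens, 80 mm across, about 150 mm tall, loose. Origin: centre of underside.
There are look-alikes about, which are no part of the job. What is shaped like the bottle3 but pink or red is not meant.

How it is judged:
By the outcome, as a careful person would: the job done as asked, in the order asked, and still so for the second after the job is handed in, with the robot touching nothing.
It also fails if it takes over 72 s, if anything falls off the work surface, if the arm or the gripper's body presses on something with over 40 N, if the wrist force passes 120 N, or if a joint passes its speed limit or range.

## Robot

A 6-joint arm with a two-finger parallel gripper is mounted at the origin on the work surface. World frame = base frame: x ahead of the robot, y to its left, z up, the work surface at z = 0. Lengths are in m, angles in degrees, forces in N, time in s.
With the tool pointing down it reaches from about 0.325 to 0.9 m from the base axis. Payload 6.1 kg.
Tool frame: the origin (TCP) lies at the very end of the fingers, on their centre line; the grasp point (between the pads) lies 19 mm behind it (robot.tcp_to_grasp is the distance from the TCP to the grasp point, in m); z points along the fingers, y is the direction in which the jaws open and shut (so a half turn about z gives the same grasp; the last joint's range is limited). The gripper opens to 87 mm and grips with 3 to 60 N. Pads are 19 mm wide; open, the fingers measure 117 mm over their backs; the gripper's body (75 mm by 190 mm) begins 51 mm behind the grasp point.
Start: joints at [-73.001, 12.628, 87.462, -0, 79.91, -7.225], TCP at [0.256, -0.57, 0.223] pointing down, gripper open.
Joint ranges: [-170.65, 170.65], [-52.31, 119.04], [5.05, 147.46], [-71.25, 251.25], [11.57, 151.72], [-153.62, 153.62]. Speed limits (degrees/s): [147.25, 147.25, 172.46, 180, 180, 180].

## Interface

Orientations are given as a 3x3 rotation matrix whose columns are the frame's x, y, z axes.
In Python, from bench import robot, vision, job_done gives the robot as it stands.
- The arm moves only by the shell command python3 -m inch 'ROWS' [FORCE]. ROWS is JSON, one flat list of numbers, 7 for each row, row after row: the shift along the world's x, y, z as a fraction of full scale, then the turn, a rotation vector about the world's x, y, z as a fraction of full scale, then the gripper command: -1 is fully open, 1 is shut, values between are in proportion. In form: [tx, ty, tz, ax, ay, az, claw, tx, ty, tz, ax, ay, az, claw, ...]. A call has 1 to 12 rows; each row shifts and turns the commanded pose from where the row before left it; what a row does not reach is not made up. Full scale, the value 1, is 1000 mm for a shift and 2 pi rad for a turn. A row lasts 1/12 s, in which the tool goes at most 41.7 mm and 7.16 degrees, less where a joint would pass 70% of its speed; a pose out of reach is approached as far as the arm can. A call with a number of a shift or a turn outside -1 to 1 is refused whole. A call with a gripper value outside its range is refused whole. The fingers move at their own pace and stop on an object; FORCE is the grip in N (left out, the last holds). Time passes only in rows, so rows that do not move let the fingers close. It gives the time, the measured TCP pose, the force and the opening at its end, in the units of the state.
- robot.sense(): the state, without advancing time (a new reading comes with each control period).
- vision.capture(name): name is "scene" or "top" or "wrist"; returns a dict with "img" (480x640x3 uint8, red, green, blue), "depth" (480x640 float32, m along the optical axis (not along the pixel's ray), 0 where there is no reading), "fx", "fy", "cx", "cy" (pixels), "extrinsics" (4x4, takes a point from world to camera coordinates). Camera axes: x right, y up, looking along -z (the intrinsics and any distortion apply to the point x, -y, -z); pixel columns grow to the right and rows downward; lengths in m; the calibration is good to about 2 mm. The wrist camera is an equidistant fisheye: a pixel r from the principal point sees the ray r / f radians off the axis. A picture is of the moment at which its call begins.
- job_done(): hands the job in, once; it reports no verdict.
The state is a dict: "time": time; "q": joint angles; "qd": joint speeds; "joint_torque": joint torques, N m; "position": TCP position; "eef_rot": TCP orientation; "ft_force": force on the tool from outside, world axes, zero at the start; "wrist_torque": the same for the moment, N m; "gripper_width": finger opening in m.
Only numpy, scipy, OpenCV 4.12 (cv2) and the standard library are available. Lean on these libraries where they do the work, as an engineer would, in place of code of your own. Each camera call takes 0.05 s, during which the arm holds its last target.

## Working session

There is one attempt and no reset: what is moved stays moved. The work goes in short steps, Python scripts to look and compute and a shell command to move; the robot and the scene stay as the last step left them, time stands still between calls to the robot, and variables do not carry over. Pictures are saved under pics/ and viewed, and the job is handed in when it is done.

```bash
ls; mkdir -p pics
python3 - <<'E'
from bench import robot, vision
import cv2,numpy as np
print(robot.sense())
for n in ("scene","top","wrist"):
    c=vision.capture(n); cv2.imwrite(f"pics/{n}0.png",c["img"][:,:,::-1]); np.savez(f"{n}0.npz",**c)
    print(n,c["fx"],c["fy"],c["cx"],c["cy"],c["extrinsics"].round(4).tolist(), [k for k in c])
E
```

```text
pics
{'time': 0.0, 'q': array([-7.30014239e+01,  1.26757847e+01,  8.75258344e+01,  8.48675114e-04,
        7.99110964e+01, -7.22639722e+00]), 'qd': array([-0.04958629, -0.04121477,  0.00889001,  0.01024129, -0.04143324,
        0.02290357]), 'joint_torque': array([-7.65298046e-05, -4.94611251e+01, -3.87375998e+01,  6.98509044e-02,
        5.72629937e-02, -1.32426048e-04]), 'position': array([ 0.25625279, -0.5693648 ,  0.22143076]), 'eef_rot': array([[ 9.11942502e-01,  4.10317632e-01, -5.61177520e-04],
       [ 4.10317932e-01, -9.11940590e-01,  1.88557493e-03],
       [ 2.61924080e-04, -1.94979712e-03, -9.99998065e-01]]), 'ft_force': array([ 0.61070317, -0.14875121,  0.96429582]), 'wrist_torque': array([-0.0516009 ,  0.02295426, -0.02518983]), 'gripper_width': 0.0867007378828352}
scene 540.2865574566698 540.2865574566698 311.4479399849681 238.81216863963166 [[-0.5268, 0.8499, 0.0092, 0.32], [-0.6426, -0.4053, 0.6502, 0.307], [0.5564, 0.3366, 0.7597, -1.4739], [0.0, 0.0, 0.0, 1.0]] ['img', 'depth', 'fx', 'fy', 'cx', 'cy', 'extrinsics']
top 584.5391287432597 584.5391287432597 308.9056132143005 234.9934724918661 [[0.0287, -0.9996, 0.0033, -0.0368], [0.979, 0.0287, 0.2017, -0.608], [-0.2017, -0.0026, 0.9795, -1.4911], [0.0, 0.0, 0.0, 1.0]] ['img', 'depth', 'fx', 'fy', 'cx', 'cy', 'extrinsics']
wrist 371.64829954431775 371.64829954431775 316.41540304759314 240.9155521021848 [[0.4109, -0.9117, -0.0031, -0.6232], [0.8787, 0.3969, -0.2653, 0.0318], [0.2431, 0.1063, 0.9642, -0.3902], [0.0, 0.0, 0.0, 1.0]] ['img', 'depth', 'fx', 'fy', 'cx', 'cy', 'extrinsics']
```

View pics/scene0.png

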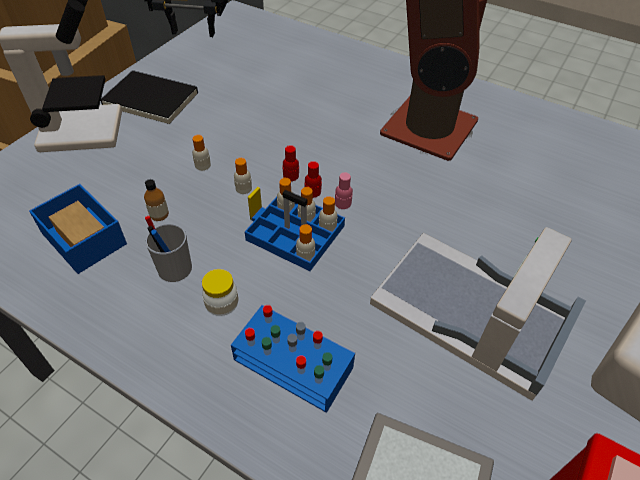

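View pics/top0.png

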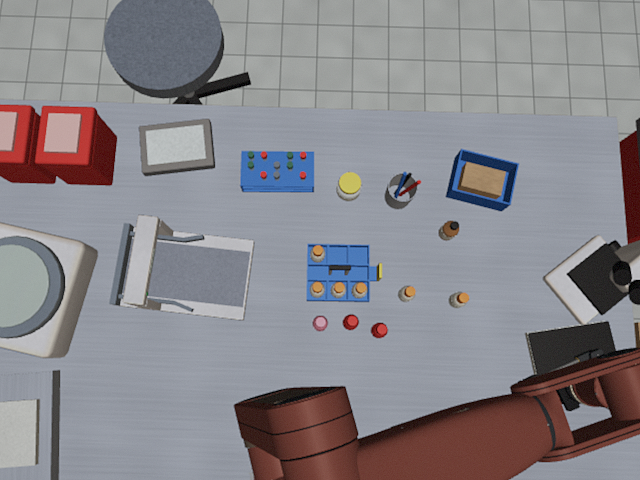

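View pics/wrist0.png

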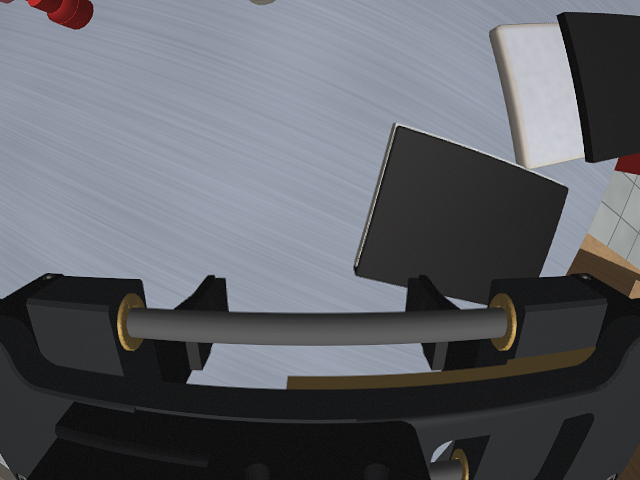

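The scene view shows the carrier at about (295,225) with caps at (285,185), (306,195), (329,205) and (305,232). The spares are at (240,165) and (199,142), and the dock is at right. In the top view the carrier is at (338,273) with the yellow grip on the right, the spares are at (408,293) and (460,299), and the dock's plate runs (140..255, 230..320). The wrist view shows nothing useful yet.

```bash
cat > h.py <<'E'
import numpy as np, cv2
def load(n): return dict(np.load(n+".npz"))
def ray(c,u,v,fish=False):
    x=(u-c["cx"])/c["fx"]; y=(v-c["cy"])/c["fy"]
    if fish:
        r=np.hypot(x,y); s=np.sin(r)/r if r>1e-9 else 1.; d=np.array([x*s,-y*s,-np.cos(r)])
    else: d=np.array([x,-y,-1.])
    E=c["extrinsics"]; R=E[:3,:3]; o=-R.T@E[:3,3]
    d=R.T@d; return o,d/np.linalg.norm(d)
def onz(c,u,v,z,fish=False):
    o,d=ray(c,u,v,fish); return o+d*(z-o[2])/d[2]
def tri(*rays):
    A=np.zeros((3,3)); b=np.zeros(3)
    for o,d in rays:
        P=np.eye(3)-np.outer(d,d); A+=P; b+=P@o
    p=np.linalg.solve(A,b); e=[np.linalg.norm((np.eye(3)-np.outer(d,d))@(p-o)) for o,d in rays]
    return p,max(e)
def proj(c,p,fish=False):
    q=c["extrinsics"][:3,:3]@np.asarray(p)+c["extrinsics"][:3,3]; x,y,z=q[0],-q[1],-q[2]
    if fish:
        r=np.hypot(x,y); t=np.arctan2(r,z); return np.array([c["cx"]+c["fx"]*t*x/r,c["cy"]+c["fy"]*t*y/r])
    return np.array([c["cx"]+c["fx"]*x/z,c["cy"]+c["fy"]*y/z])
def blobs(c,h0,h1,s=120,v=80,mina=15):
    hsv=cv2.cvtColor(c["img"],cv2.COLOR_RGB2HSV)
    m=cv2.inRange(hsv,(h0,s,v),(h1,255,255))
    n,l,st,ce=cv2.connectedComponentsWithStats(m)
    return [(ce[i].round(1),st[i]) for i in range(1,n) if st[i][4]>=mina],l,m
def crop(c,x0,y0,x1,y1,k,f):
    cv2.imwrite(f,cv2.resize(c["img"][y0:y1,x0:x1,::-1],None,fx=k,fy=k,interpolation=cv2.INTER_CUBIC))
E
python3 - <<'E'
from h import *
for n in("top0","scene0"):
    c=load(n)
    for nm,a in(("orange",(8,18)),("yellow",(22,33)),("blue",(100,115))):
        b,_,_=blobs(c,*a)
        print(n,nm,[(x[0].tolist(),x[1].tolist()) for x in b])
c=load("top0"); crop(c,290,225,490,345,4,"pics/t1.png"); crop(c,100,200,270,330,4.5,"pics/t2.png")
c=load("scene0"); crop(c,180,120,360,280,4,"pics/s1.png"); crop(c,360,220,600,400,3.3,"pics/s2.png")
E
```

```text
top0 orange [([478.4, 192.2], [458, 186, 42, 13, 121]), ([449.6, 229.7], [443, 221, 16, 16, 132]), ([317.5, 250.3], [313, 246, 10, 10, 85]), ([317.0, 286.8], [313, 282, 9, 11, 81]), ([338.7, 287.0], [334, 282, 10, 11, 81]), ([360.5, 287.5], [356, 282, 10, 11, 82]), ([409.7, 291.4], [405, 287, 10, 10, 79]), ([463.0, 297.6], [457, 293, 12, 10, 85])]
top0 yellow [([349.5, 182.9], [339, 172, 22, 22, 361]), ([379.7, 271.5], [377, 263, 5, 18, 50])]
top0 blue [([482.0, 179.0], [448, 149, 71, 62, 1223]), ([277.0, 172.8], [241, 151, 73, 41, 2401]), ([400.9, 183.0], [395, 172, 12, 26, 76]), ([340.7, 270.2], [307, 244, 70, 58, 2546])]
scene0 orange [([95.0, 41.2], [68, 20, 58, 46, 734]), ([51.2, 73.5], [43, 64, 18, 20, 189]), ([6.9, 74.9], [0, 68, 17, 15, 151]), ([197.9, 142.5], [193, 135, 11, 17, 133]), ([2.7, 145.1], [0, 142, 8, 7, 39]), ([240.4, 165.4], [235, 158, 12, 17, 144]), ([284.6, 183.8], [279, 177, 12, 18, 124]), ([307.0, 193.5], [301, 187, 12, 19, 129]), ([153.2, 195.5], [144, 188, 19, 15, 198]), ([328.3, 204.7], [323, 196, 12, 19, 168]), ([75.4, 222.3], [49, 201, 55, 44, 1262]), ([305.2, 233.0], [300, 224, 12, 20, 193])]
scene0 yellow [([253.5, 192.5], [248, 187, 12, 12, 52]), ([253.5, 205.7], [248, 197, 12, 20, 95]), ([216.9, 281.8], [202, 269, 31, 29, 646])]
scene0 blue [([72.4, 221.6], [29, 184, 89, 69, 714]), ([286.8, 231.5], [245, 196, 100, 68, 1462]), ([294.2, 211.9], [289, 204, 12, 16, 66]), ([153.4, 231.6], [151, 229, 6, 6, 24]), ([291.5, 358.4], [231, 305, 124, 106, 5446])]
```

View pics/t1.png

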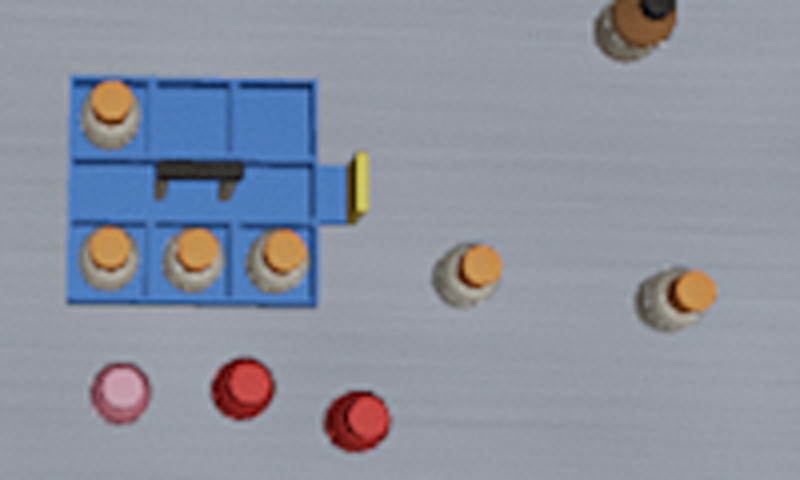

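View pics/t2.png

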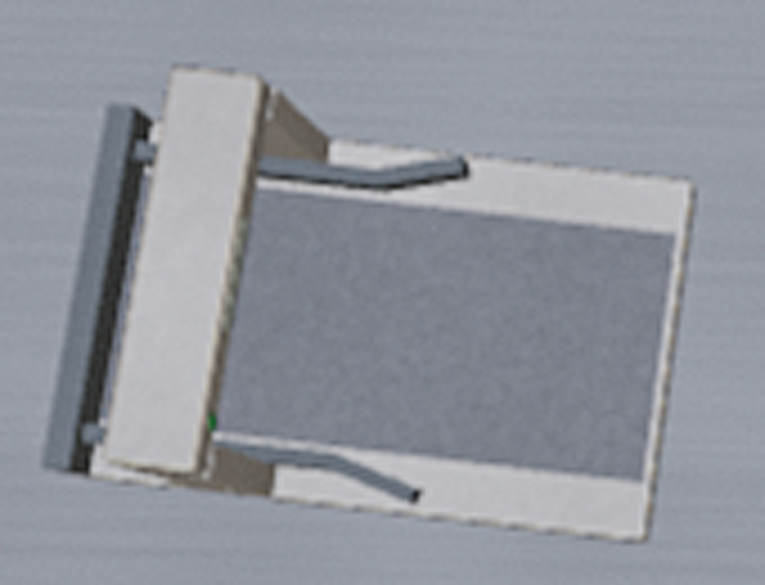

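View pics/s1.png

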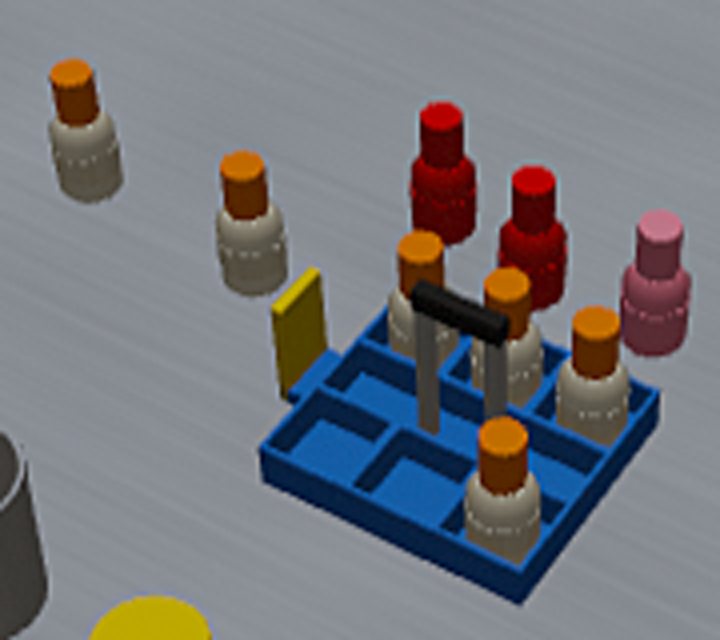

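View pics/s2.png

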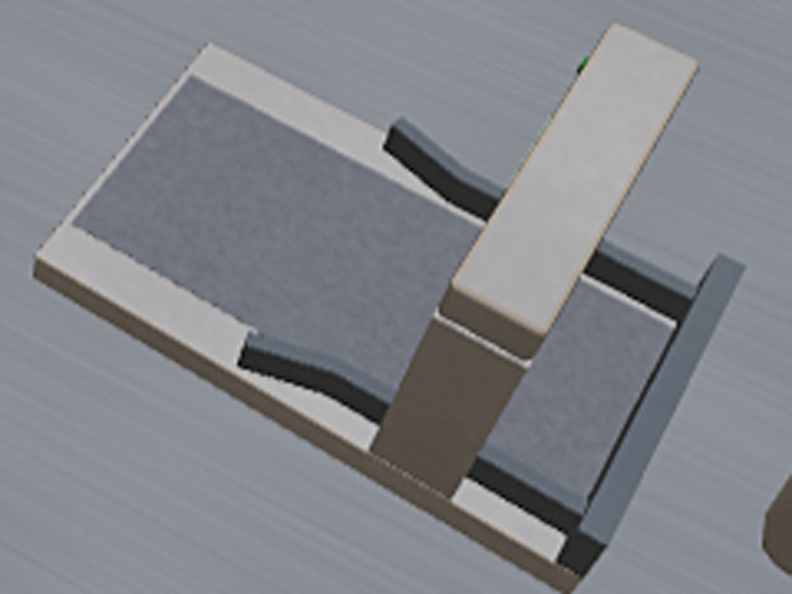

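Run:
```python
from h import *
t=load("top0"); s=load("scene0")
np.set_printoptions(precision=4,suppress=True)
def disc(c,box):
    x,y,w,h=box; x-=3;y-=3;w+=6;h+=6
    im=c["img"][y:y+h,x:x+w]; hsv=cv2.cvtColor(im,cv2.COLOR_RGB2HSV)
    m=cv2.inRange(hsv,(8,120,170),(18,255,255))
    ys,xs=np.nonzero(m)
    return (np.array([xs.mean()+x,ys.mean()+y]),len(xs))
T=[(313,246,10,10),(313,282,9,11),(334,282,10,11),(356,282,10,11),(405,287,10,10),(457,293,12,10)]
S=[(300,224,12,20),(323,196,12,19),(301,187,12,19),(279,177,12,18),(235,158,12,17),(193,135,11,17)]
for a,b in zip(T,S):
    p,na=disc(t,a);q,nb=disc(s,b)
    r,e=tri(ray(t,*p),ray(s,*q)); print("cap",p,na,q,nb,r,"err %.4f"%e,"onz top",onz(t,*p,.09 if a[0]>400 else .094)[:2])
ct=lambda x,y:((x+.5)/4-.5+290,(y+.5)/4-.5+225)
cs=lambda x,y:((x+.5)/4-.5+180,(y+.5)/4-.5+120)
dt=lambda x,y:((x+.5)/4.5-.5+100,(y+.5)/4.5-.5+200)
ds=lambda x,y:((x+.5)/3.3-.5+360,(y+.5)/3.3-.5+220)
for n,a,b in(("rim far -x",ct(317,80),cs(262,452)),("rim far +x",ct(70,77),cs(522,575)),("rim near +x",ct(67,302),cs(658,393)),
  ("hand -x",ct(158,170),cs(425,290)),("hand +x",ct(243,170),cs(497,328))):
    r,e=tri(ray(t,*a),ray(s,*b));print(n,r,"%.4f"%e)
for n,a,b in(("apron corner A",dt(693,183),ds(35,260)),("apron corner B",dt(645,541),ds(208,43)),("guide end A",dt(462,160),ds(245,340)),("guide end B",dt(417,493),ds(395,122)),("stop A",dt(108,105),ds(605,545)),("stop B",dt(45,468),ds(745,265)),("archA",dt(172,68),ds(545,335)),("archB",dt(195,473),ds(612,25)),("archC",dt(263,75),ds(452,285)),("archD",dt(107,462),ds(697,67))):
    r,e=tri(ray(t,*a),ray(s,*b));print(n,r,"%.4f"%e)
print("carrier rim",[onz(t,*ct(*q),.03)[:2] for q in((70,77),(317,80),(317,304),(67,302))])
print("handle",[onz(t,*ct(*q),.12)[:2] for q in((157,163),(243,163),(243,178),(157,178))])
```

```text
cap [317.5143 249.6286] 70 [305.2073 228.6585] 82 [ 0.5647 -0.0426  0.0913] err 0.0001 onz top [ 0.5643 -0.0426]
cap [317.1    286.2857] 70 [328.4783 199.9275] 69 [ 0.4693 -0.0439  0.0924] err 0.0001 onz top [ 0.4691 -0.044 ]
cap [338.8873 286.6761] 71 [306.2985 190.4478] 67 [ 0.4699 -0.0996  0.0921] err 0.0001 onz top [ 0.4698 -0.0996]
cap [360.971  287.2174] 69 [284.625  181.0938] 64 [ 0.4702 -0.1561  0.0916] err 0.0002 onz top [ 0.47   -0.1561]
cap [410.1471 290.9559] 68 [239.8966 160.7931] 58 [ 0.4649 -0.283   0.0872] err 0.0001 onz top [ 0.4645 -0.2824]
cap [463.791  297.1343] 67 [197.34 137.58] 50 [ 0.4527 -0.4196  0.0875] err 0.0004 onz top [ 0.4527 -0.4193]
rim far -x [ 0.5942 -0.1814  0.0232] 0.0014
rim far +x [ 0.5915 -0.0142  0.0246] 0.0007
rim near +x [ 0.4396 -0.0175  0.0239] 0.0002
hand -x [ 0.524  -0.0905  0.1334] 0.0209
hand +x [ 0.5108 -0.107   0.0945] 0.0233
apron corner A [0.5985 0.132  0.018 ] 0.0007
apron corner B [0.3828 0.1495 0.0202] 0.0004
guide end A [0.6029 0.2665 0.0481] 0.0000
guide end B [0.4049 0.2812 0.0468] 0.0013
stop A [0.6272 0.475  0.0621] 0.0005
stop B [0.4121 0.4925 0.0627] 0.0007
archA [0.6205 0.4002 0.1916] 0.0000
archB [0.4021 0.3701 0.1884] 0.0003
archC [0.6177 0.3517 0.1921] 0.0014
archD [0.4067 0.4178 0.1871] 0.0006
carrier rim [array([ 0.5908, -0.0149]), array([ 0.5936, -0.1819]), array([ 0.4424, -0.1831]), array([ 0.439 , -0.0174])]
handle [array([ 0.52 , -0.072]), array([ 0.5216, -0.1264]), array([ 0.512 , -0.1265]), array([ 0.5104, -0.0722])]
```

Cross-checks agree: cap tops measure 87–92 mm (90 or 94 expected), rim spans 167×152 mm, dock width 216 mm and arch top about 190 mm. The carrier is at about (0.516, -0.099), yaw about 91°, and the dock's home is at about (0.5105, 0.385), yaw about 85.4°. I'll move above the farther spare first.

```bash
python3 -m inch '[0.0197,0.015,0,0,0,0.0183,-0.2, 0.0197,0.015,0,0,0,0.0183,-0.2, 0.0197,0.015,0,0,0,0.0183,-0.2, 0.0197,0.015,0,0,0,0.0183,-0.2, 0.0197,0.015,0,0,0,0.0183,-0.2, 0.0197,0.015,0,0,0,0.0183,-0.2, 0.0197,0.015,0,0,0,0.0183,-0.2, 0.0197,0.015,0,0,0,0.0183,-0.2, 0.0197,0.015,0,0,0,0.0183,-0.2, 0.0197,0.015,0,0,0,0.0183,-0.2, 0,0,0,0,0,0,-0.2, 0,0,0,0,0,0,-0.2]' 15
python3 - <<'E'
from bench import vision,robot
import numpy as np,cv2
c=vision.capture("wrist"); cv2.imwrite("pics/w1.png",c["img"][:,:,::-1]); np.savez("w1.npz",**c)
print(robot.sense()["position"],robot.sense()["eef_rot"].round(4).tolist())
E
```

```text
time: 1.15
position: [0.4541, -0.419, 0.2221]
eef_rot: [[-0.003, 1.0, -0.001], [1.0, 0.003, 0.0], [0.0, -0.001, -1.0]]
ft_force: [-0.3, -1.0, -0.3]
gripper_width: 0.0522
[ 0.45337378 -0.41969643  0.22214125] [[-0.0012, 1.0, -0.0009], [1.0, 0.0012, 0.0002], [0.0002, -0.0009, -1.0]]
```

View pics/w1.png

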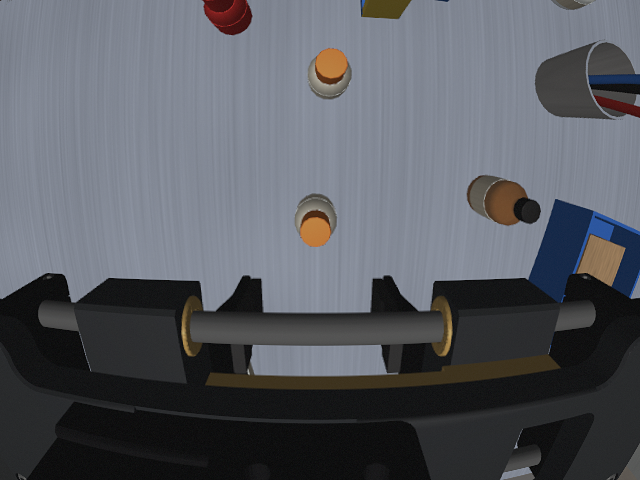

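The wrist view shows one spare cap at (315,231) and another at (331,66), plus the amber bottle at right. I'll compute their positions from here as a check.

Run:
```python
from h import *
np.set_printoptions(precision=4,suppress=True)
w=load("w1");t=load("top0")
hsv=cv2.cvtColor(w["img"],cv2.COLOR_RGB2HSV); m=cv2.inRange(hsv,(8,120,170),(18,255,255))
n,l,st,ce=cv2.connectedComponentsWithStats(m)
for i in range(1,n):
    if st[i][4]>200: print(ce[i],st[i],onz(w,*ce[i],.09,True))
for p,g in(((463.8,297.1),(315,231)),((410.1,291),(331,66))):
    i=min(range(1,n),key=lambda i:np.hypot(*(ce[i]-g)))
    print(tri(ray(t,*p),ray(w,*ce[i],True)))
```

```text
[330.986   62.7556] [316  49  31  29 716] [ 0.4652 -0.2825  0.09  ]
[314.9099 231.7489] [300 218  30  29 677] [ 0.4531 -0.4184  0.09  ]
(array([ 0.453 , -0.4193,  0.0883]), np.float64(0.0004920609408483411))
(array([ 0.4649, -0.2824,  0.089 ]), np.float64(0.00034583236299356367))
```

The two views agree within 1 mm. I'll descend with the TCP to about 0.058 and grip the cap.

```bash
python3 -m inch '[0,0,-0.03,0,0,0,-0.2, 0,0.001,-0.03,0,0,0,-0.2, 0,0,-0.03,0,0,0,-0.2, 0,0,-0.03,0,0,0,-0.2, 0,0,-0.025,0,0,0,-0.2, 0,0,-0.018,0,0,0,-0.2, 0,0,0,0,0,0,-0.2, 0,0,0,0,0,0,1, 0,0,0,0,0,0,1, 0,0,0,0,0,0,1, 0,0,0,0,0,0,1, 0,0,0,0,0,0,1]' 15
```

```text
time: 2.2
position: [0.4541, -0.4198, 0.0612]
eef_rot: [[-0.002, 1.0, 0.002], [1.0, 0.002, -0.002], [-0.002, 0.002, -1.0]]
ft_force: [-0.2, 0.7, 0.5]
gripper_width: 0.0267
```

```bash
python3 -m inch '[0,0,0.03,0,0,0,1, 0,0,0.03,0,0,0,1, 0,0,0.03,0,0,0,1, 0.0123,0.0356,0.03,0,0,0,1, 0.0123,0.0356,0,0,0,0,1, 0.0123,0.0356,0,0,0,0,1, 0.0123,0.0356,0,0,0,0,1, 0.0123,0.0356,0,0,0,0,1, 0.0123,0.0356,0,0,0,0,1, 0.0123,0.0356,0,0,0,0,1, 0.0123,0.0356,0,0,0,0,1, 0.0123,0.0356,0,0,0,0,1]'
python3 -m inch '[0,0,0,0,0,0,1, 0,0,0,0,0,0,1]'
python3 - <<'E'
from bench import vision,robot
import numpy as np,cv2
for n in("wrist","top"):
    c=vision.capture(n); cv2.imwrite(f"pics/{n}2.png",c["img"][:,:,::-1]); np.savez(f"{n}2.npz",**c)
print(robot.sense()["position"],robot.sense()["eef_rot"].round(4).tolist())
E
```

```text
time: 3.2
position: [0.563, -0.1015, 0.1763]
eef_rot: [[-0.002, 1.0, 0.001], [1.0, 0.002, -0.0], [-0.0, 0.001, -1.0]]
ft_force: [1.1, -0.6, -1.2]
gripper_width: 0.0257
time: 3.37
position: [0.563, -0.1013, 0.176]
eef_rot: [[-0.006, 1.0, 0.001], [1.0, 0.006, -0.0], [-0.0, 0.001, -1.0]]
ft_force: [-0.2, 0.1, -0.3]
gripper_width: 0.0256
[ 0.56244561 -0.10375258  0.17582601] [[-0.0024, 1.0, 0.0003], [1.0, 0.0024, -0.0008], [-0.0008, 0.0003, -1.0]]
```

View pics/wrist2.png

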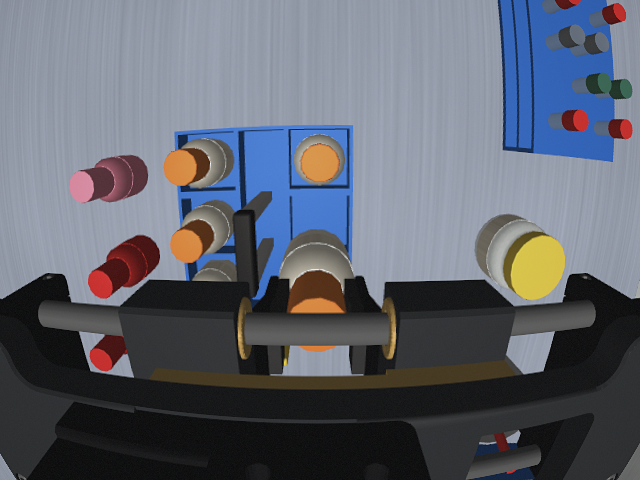

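The wrist view shows the carrier: rim corners at (177,132) and (353,126), the empty middle cell on the right row at (320,220), and the held bottle at (317,290). Next I check the cell's position and the real TCP.

```bash
python3 - <<'E'
from h import *
from bench import robot
np.set_printoptions(precision=4,suppress=True)
w=load("wrist2"); t=load("top2")
for n,p,z in(("corner+x far",(352,126),.03),("corner +x near",(177,132),.03),("cap far+x",(319,162),.094),("divider far L",(290,188),.03),("divider R",(350,186),.03),("row inner wall top",(289.5,129),.03)):
    print(n,onz(w,*p,z,True))
print(proj(t,[.5625,-.102,.147]))
E
python3 - <<'E'
import cv2,sys
sys.path.insert(0,'.')
from h import *
crop(load("wrist2"),160,110,380,330,3,"pics/w2z.png"); crop(load("top2"),290,225,430,325,5,"pics/t2z.png")
E
```

```text
corner+x far [ 0.5919 -0.0149  0.03  ]
corner +x near [ 0.4438 -0.0167  0.03  ]
cap far+x [ 0.5647 -0.0416  0.094 ]
divider far L [ 0.5412 -0.0669  0.03  ]
divider R [ 0.5911 -0.0648  0.03  ]
row inner wall top [ 0.5409 -0.0179  0.03  ]
[341.6474 247.2542]
```

View pics/w2z.png

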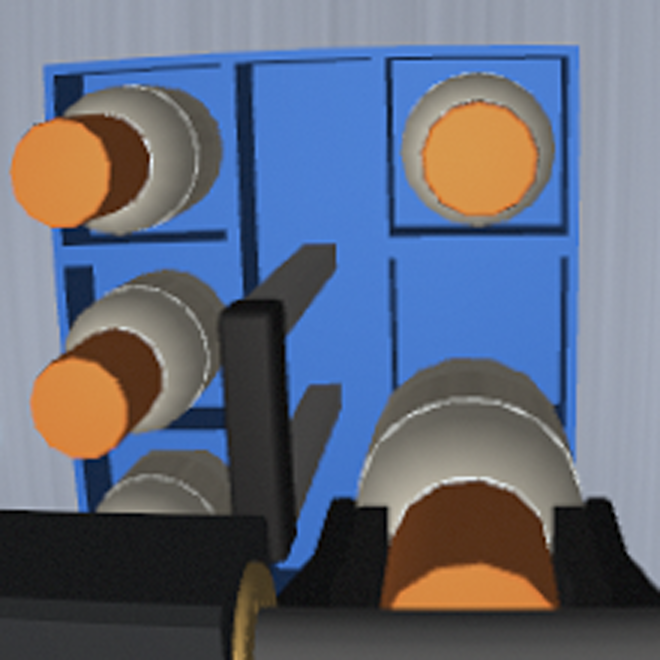

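View pics/t2z.png

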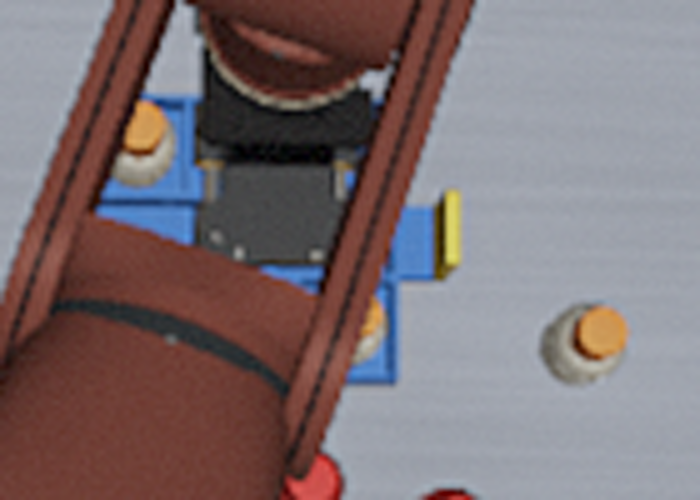

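Both views put the cell at about (0.565, -0.0985). The held bottle is 2–3 mm off, so I'll correct that and lower.

```bash
python3 -m inch '[0.002,0.0035,-0.01,0,0,0,1, 0,0,-0.025,0,0,0,1, 0,0,-0.025,0,0,0,1, 0,0,-0.02,0,0,0,1, 0,0,-0.015,0,0,0,1, 0,0,-0.008,0,0,0,1, 0,0,0,0,0,0,1, 0,0,0,0,0,0,1]'
```

```text
time: 4.13
position: [0.5642, -0.1006, 0.0722]
eef_rot: [[-0.0, 1.0, -0.001], [1.0, 0.0, 0.0], [0.0, -0.001, -1.0]]
ft_force: [-0.5, 0.5, -0.3]
gripper_width: 0.0258
```

```bash
python3 -m inch '[0,0.001,-0.004,0,0,0,1, 0,0,-0.002,0,0,0,1, 0,0,0,0,0,0,1]';  python3 -m inch '[0,0,-0.001,0,0,0,1, 0,0,0,0,0,0,1]'
```

```text
time: 4.38
position: [0.5648, -0.099, 0.067]
eef_rot: [[-0.002, 1.0, 0.001], [1.0, 0.002, -0.0], [-0.0, 0.001, -1.0]]
ft_force: [-0.0, 0.0, -0.2]
gripper_width: 0.0255
time: 4.55
position: [0.5647, -0.0988, 0.0658]
eef_rot: [[-0.002, 1.0, 0.001], [1.0, 0.002, -0.0], [-0.0, 0.001, -1.0]]
ft_force: [0.5, -0.0, -1.9]
gripper_width: 0.0256
```

```bash
python3 -m inch '[0,0,-0.001,0,0,0,0, 0,0,0,0,0,0,0, 0,0,0,0,0,0,0, 0,0,0.02,0,0,0,0, 0,0,0.03,0,0,0,0, 0,0,0.03,0,0,0,0, 0,0,0.03,0,0,0,0, -0.0166,-0.0306,0,0,0,0,-0.2, -0.0166,-0.0306,0,0,0,0,-0.2, -0.0166,-0.0306,0,0,0,0,-0.2, -0.0166,-0.0306,0,0,0,0,-0.2, -0.0166,-0.0306,0,0,0,0,-0.2]'
python3 -m inch '[-0.0166,-0.0306,0,0,0,0,-0.2, 0,0,0,0,0,0,-0.2, 0,0,0,0,0,0,-0.2]'
python3 - <<'E'
from h import *
from bench import vision,robot
for n in("wrist","scene"):
    c=vision.capture(n); cv2.imwrite(f"pics/{n}3.png",c["img"][:,:,::-1]); np.savez(f"{n}3.npz",**c)
print(robot.sense()["position"],robot.sense()["eef_rot"].round(4).tolist())
crop(load("scene3"),180,90,380,290,3,"pics/s3z.png")
E
```

```text
time: 5.55
position: [0.4807, -0.253, 0.1749]
eef_rot: [[-0.002, 1.0, 0.001], [1.0, 0.002, -0.001], [-0.001, 0.001, -1.0]]
ft_force: [0.3, -0.1, 0.2]
gripper_width: 0.052
time: 5.8
position: [0.4641, -0.284, 0.1747]
eef_rot: [[0.002, 1.0, 0.0], [1.0, -0.002, -0.0], [-0.0, 0.0, -1.0]]
ft_force: [-0.3, 1.1, 0.2]
gripper_width: 0.052
[ 0.46505977 -0.28209667  0.17452908] [[-0.0014, 1.0, 0.0003], [1.0, 0.0014, 0.0005], [0.0005, 0.0003, -1.0]]
```

View pics/wrist3.png

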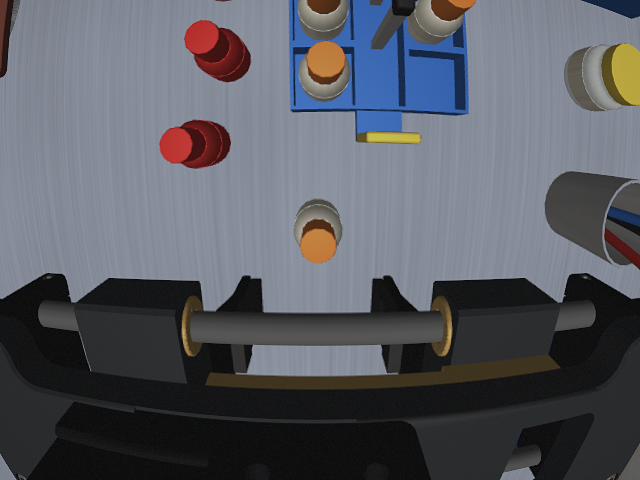

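View pics/s3z.png

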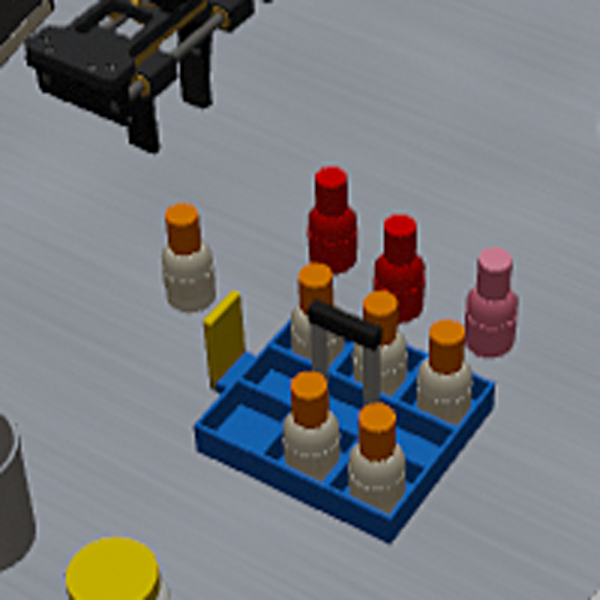

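The scene view shows the first spare standing in the middle cell. The wrist view has spare1's cap at (318,245), in line with the jaws. I'll grip it.

```bash
python3 -m inch '[0,0,-0.03,0,0,0,-0.2, 0,0,-0.03,0,0,0,-0.2, 0,0,-0.03,0,0,0,-0.2, 0,0,-0.019,0,0,0,-0.2, 0,0,-0.006,0,0,0,-0.2, 0,0,0,0,0,0,-0.2, 0,0,0,0,0,0,1, 0,0,0,0,0,0,1, 0,0,0,0,0,0,1, 0,0,0,0,0,0,1, 0,0,0,0,0,0,1]'
python3 -m inch '[0,0,0.03,0,0,0,1, 0,0,0.03,0,0,0,1, 0,0,0.03,0,0,0,1, 0,0,0.025,0,0,0,1, 0.02,0.0255,0,0,0,0,1, 0.02,0.0255,0,0,0,0,1, 0.02,0.0255,0,0,0,0,1, 0.02,0.0255,0,0,0,0,1, 0.02,0.0255,0,0,0,0,1, 0,0,0,0,0,0,1, 0,0,0,0,0,0,1]'
```

```text
time: 6.82
position: [0.4655, -0.283, 0.0606]
eef_rot: [[-0.002, 1.0, 0.002], [1.0, 0.002, -0.001], [-0.001, 0.002, -1.0]]
ft_force: [0.6, 0.3, 0.5]
gripper_width: 0.0268
time: 7.73
position: [0.5655, -0.1535, 0.1746]
eef_rot: [[-0.005, 1.0, -0.0], [1.0, 0.005, -0.0], [-0.0, -0.0, -1.0]]
ft_force: [-0.6, 0.5, -0.1]
gripper_width: 0.0254
```

```bash
python3 -m inch '[0,-0.001,-0.025,0,0,0,1, 0,0,-0.03,0,0,0,1, 0,0,-0.025,0,0,0,1, 0,0,-0.015,0,0,0,1, 0,0,-0.007,0,0,0,1, 0,0,-0.003,0,0,0,1, 0,0,-0.002,0,0,0,1, 0,0,-0.001,0,0,0,1, 0,0,0,0,0,0,1]'
```

```text
time: 8.48
position: [0.5657, -0.1566, 0.0678]
eef_rot: [[-0.002, 1.0, 0.002], [1.0, 0.002, -0.001], [-0.001, 0.002, -1.0]]
ft_force: [1.5, -0.1, -0.8]
gripper_width: 0.0259
```

```bash
python3 -m inch '[0,0,-0.002,0,0,0,1, 0,0,-0.001,0,0,0,1, 0,0,0,0,0,0,0, 0,0,0,0,0,0,0, 0,0,0,0,0,0,0, 0,0,0.03,0,0,0,0, 0,0,0.03,0,0,0,0, 0,0,0.03,0,0,0,0, 0,0,0.03,0,0,0,0, 0,0,0.03,0,0,0,0]'
python3 -m inch '[-0.025,0.028,0,0,0,0.0028,0.25, -0.025,0.028,0,0,0,0,0.25, 0,0,0,0,0,0,0.25, 0,0,0,0,0,0,0.25]'
python3 - <<'E'
from h import *
from bench import vision,robot
for n in("wrist","scene"):
    c=vision.capture(n); cv2.imwrite(f"pics/{n}4.png",c["img"][:,:,::-1]); np.savez(f"{n}4.npz",**c)
s=robot.sense(); print(s["position"],s["eef_rot"].round(4).tolist(),s["ft_force"])
crop(load("scene4"),180,90,380,290,3,"pics/s4z.png")
E
```

```text
time: 9.32
position: [0.5646, -0.1558, 0.2148]
eef_rot: [[-0.002, 1.0, -0.0], [1.0, 0.002, 0.0], [0.0, -0.0, -1.0]]
ft_force: [-0.0, -0.7, -0.0]
gripper_width: 0.0435
time: 9.65
position: [0.5137, -0.0986, 0.2133]
eef_rot: [[-0.021, 1.0, -0.0], [1.0, 0.021, 0.0], [0.0, -0.0, -1.0]]
ft_force: [-0.3, -0.7, -0.3]
gripper_width: 0.0332
[ 0.51529621 -0.10016442  0.21379311] [[-0.0198, 0.9998, 0.0009], [0.9998, 0.0198, -0.0006], [-0.0006, 0.0009, -1.0]] [-0.34324974 -0.55565839  0.98043588]
```

View pics/wrist4.png

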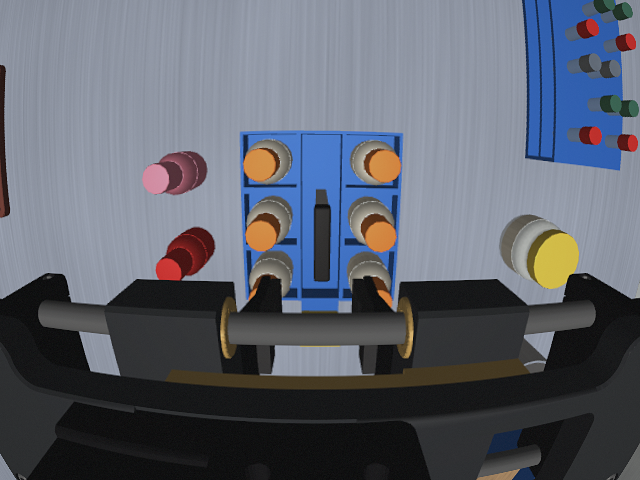

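View pics/s4z.png

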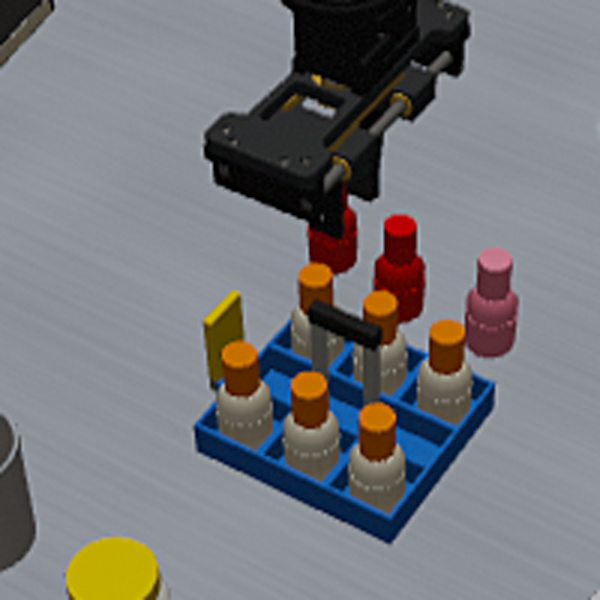

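All six bottles stand in their cells. The handle's top face in the wrist view spans about (315..331, 206..281). I'll measure it from there and against the top view.

Run:
```python
from h import *
np.set_printoptions(precision=4,suppress=True)
w=load("wrist4"); t=load("top0")
g=cv2.cvtColor(w["img"],cv2.COLOR_RGB2GRAY)[195:290,300:345]
m=((g<60)).astype(np.uint8)
n,l,st,ce=cv2.connectedComponentsWithStats(m)
for i in range(1,n):
    if st[i][4]>50: print(st[i],ce[i]+[300,195])
for p in((314.5,206),(330,206),(330,281),(314.5,281),(322.5,243.5)): print(onz(w,*p,.12,True))
ct=lambda x,y:((x+.5)/4-.5+290,(y+.5)/4-.5+225)
print("tri centre",tri(ray(t,*ct(200,170.5)),ray(w,322.5,243.5,True)))
for n,p in(("c+x near",(240.5,132)),("c+x far",(402,133))): print(n,onz(w,*p,.03,True))
crop(w,230,120,410,300,4,"pics/w4z.png")
```

```text
[  2   0  39  95 154] [334.1883 253.3571]
[  14    9   17   78 1257] [321.6778 242.0716]
[ 0.5121 -0.0701  0.12  ]
[ 0.5229 -0.0698  0.12  ]
[ 0.5246 -0.1255  0.12  ]
[ 0.5133 -0.1257  0.12  ]
[ 0.5184 -0.097   0.12  ]
tri centre (array([ 0.5182, -0.1001,  0.1079]), np.float64(0.0004638669456078731))
c+x near [ 0.4418 -0.0167  0.03  ]
c+x far [ 0.5917 -0.014   0.03  ]
```

View pics/w4z.png

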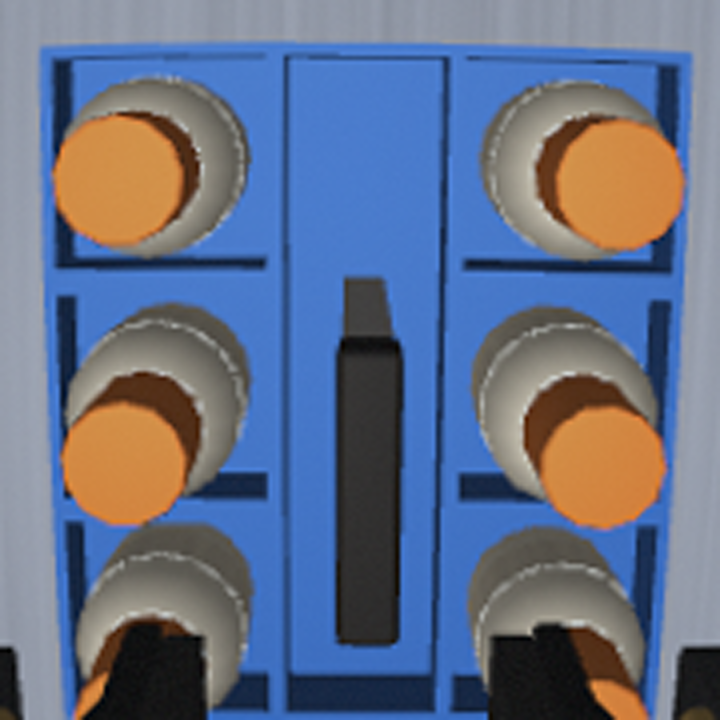

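Run:
```python
from h import *
np.set_printoptions(precision=4,suppress=True)
t=load("top0"); s=load("scene0"); w=load("wrist4")
ct=lambda x,y:((x+.5)/4-.5+290,(y+.5)/4-.5+225)
cs=lambda x,y:((x+.5)/4-.5+180,(y+.5)/4-.5+120)
cw=lambda x,y:((x+.5)/4-.5+230,(y+.5)/4-.5+120)
print(tri(ray(t,*ct(243,170)),ray(s,*cs(422,288))),tri(ray(t,*ct(157,170)),ray(s,*cs(503,320))))
print(tri(ray(s,*cs(462,304)),ray(w,*cw(369,497),True)))
print(tri(ray(w,*cw(369,644),True),ray(s,*cs(422,288))),tri(ray(w,*cw(369,350),True),ray(s,*cs(503,320))))
```

```text
(array([ 0.517 , -0.1251,  0.1145]), np.float64(0.001980510011459223)) (array([ 0.516 , -0.0724,  0.1177]), np.float64(0.00030146768527172454))
(array([ 0.5178, -0.0974,  0.1179]), np.float64(0.0004322778272104503))
(array([ 0.5182, -0.1241,  0.1171]), np.float64(0.0022022613963825085)) (array([ 0.5175, -0.0713,  0.1194]), np.float64(0.0004899221735518888))
```

Two views put the handle's top at about 118 mm and its centre at (0.517, -0.098). I'll narrow the jaws to about 24 mm to clear the caps and descend.

```bash
python3 -m inch '[0.0025,0,0,0,0,0,0.45, 0,0.001,-0.03,0,0,0,0.45, 0,0,-0.03,0,0,0,0.45, 0,0,0,0,0,0,0.45]'
python3 -m inch '[0,0,-0.025,0,0,0,0.45, 0,0,-0.02,0,0,0,0.45, 0,0,-0.008,0,0,0,0.45, 0,0,-0.005,0,0,0,0.45, 0,0,0,0,0,0,0.45]'
```

```text
time: 10.08
position: [0.5142, -0.0984, 0.1475]
eef_rot: [[-0.019, 1.0, -0.009], [1.0, 0.019, 0.003], [0.003, -0.009, -1.0]]
ft_force: [-1.1, 0.8, -0.3]
gripper_width: 0.0246
time: 10.5
position: [0.5174, -0.0992, 0.0954]
eef_rot: [[-0.019, 1.0, -0.001], [1.0, 0.019, 0.0], [0.0, -0.001, -1.0]]
ft_force: [-0.7, 0.6, -0.2]
gripper_width: 0.024
```

```bash
python3 -m inch '[0,0,-0.001,0,0,0,0.45, 0,0,0,0,0,0,1, 0,0,0,0,0,0,1, 0,0,0,0,0,0,1, 0,0,0,0,0,0,1, 0,0,0,0,0,0,1]' 50
python3 -m inch '[0,0,0.01,0,0,0,1, 0,0,0.015,0,0,0,1, 0,0,0.015,0,0,0,1, 0,0,0.015,0,0,0,1, 0,0,0.015,0,0,0,1, 0,0,0,0,0,0,1, 0,0,0,0,0,0,1]'
python3 - <<'E'
from h import *
from bench import vision,robot
for n in("wrist","scene"):
    c=vision.capture(n); cv2.imwrite(f"pics/{n}5.png",c["img"][:,:,::-1]); np.savez(f"{n}5.npz",**c)
s=robot.sense(); print(s["position"],s["eef_rot"].round(4).tolist(),s["ft_force"],s["gripper_width"])
crop(load("scene5"),180,90,380,290,3,"pics/s5z.png")
E
```

```text
time: 11.0
position: [0.5176, -0.0992, 0.0955]
eef_rot: [[-0.019, 1.0, 0.001], [1.0, 0.019, -0.001], [-0.001, 0.001, -1.0]]
ft_force: [-2.3, -0.3, 5.7]
gripper_width: 0.0116
time: 11.58
position: [0.5174, -0.0988, 0.1645]
eef_rot: [[-0.02, 1.0, 0.001], [1.0, 0.02, -0.0], [-0.0, 0.001, -1.0]]
ft_force: [-0.5, 0.6, -8.7]
gripper_width: 0.0117
[ 0.5161939  -0.09848761  0.16279166] [[-0.0194, 0.9998, -0.0028], [0.9998, 0.0195, 0.001], [0.0011, -0.0027, -1.0]] [-0.91029645  0.17915005 -7.71997231] 0.011646504448694934
```

View pics/s5z.png

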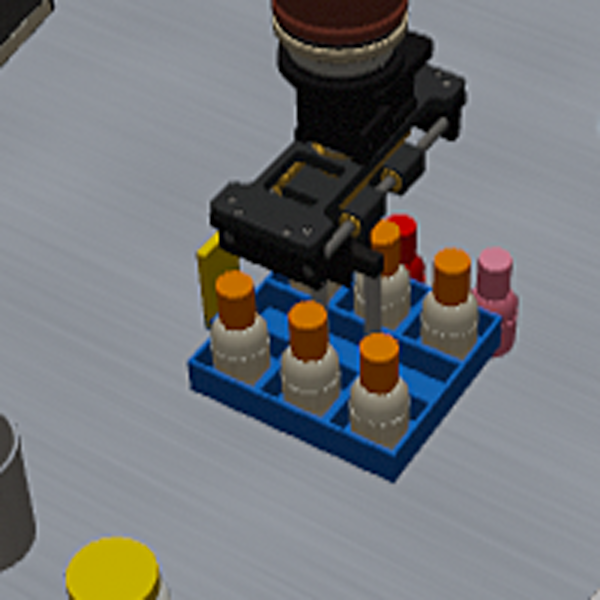

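View pics/wrist5.png

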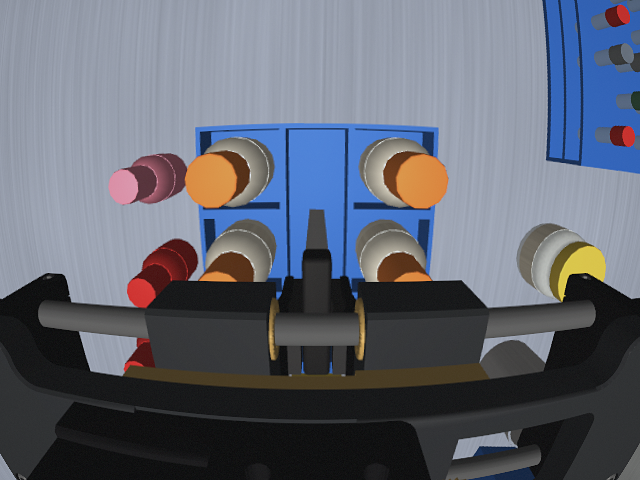

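The carrier is lifted level and about 8 N hangs on the wrist. The wrist view shows its leading rim at (197..438, 127), square to the jaws. I'll carry it over the apron.

```bash
python3 -m inch '[-0.001,0.012,0,0,0,0,1, -0.0015,0.024,0,0,0,-0.0016,1, -0.0019,0.03,0,0,0,-0.0018,1, -0.0019,0.032,0,0,0,-0.0018,1, -0.0019,0.032,0,0,0,-0.0018,1, -0.0019,0.032,0,0,0,-0.0018,1, -0.0019,0.032,0,0,0,-0.0018,1, -0.0019,0.032,0,0,0,-0.0018,1, -0.0019,0.032,0,0,0,-0.0018,1, -0.0019,0.03,0,0,0,-0.0018,1, -0.0015,0.023,0,0,0,0,1, -0.001,0.013,0,0,0,0,1]'
python3 -m inch '[0,0,0,0,0,0,1, 0,0,0,0,0,0,1, 0,0,0,0,0,0,1]'
python3 - <<'E'
from h import *
from bench import vision,robot
for n in("wrist","scene","top"):
    c=vision.capture(n); cv2.imwrite(f"pics/{n}6.png",c["img"][:,:,::-1]); np.savez(f"{n}6.npz",**c)
    s=robot.sense(); print(s["position"],s["eef_rot"].round(4).tolist(),s["ft_force"],s["gripper_width"])
E
```

```text
time: 12.68
position: [0.4953, 0.2283, 0.1631]
eef_rot: [[0.079, 0.997, -0.003], [0.997, -0.079, 0.001], [0.001, -0.003, -1.0]]
ft_force: [-0.3, 0.4, -7.0]
gripper_width: 0.0118
time: 12.93
position: [0.4968, 0.2241, 0.1638]
eef_rot: [[0.081, 0.997, -0.001], [0.997, -0.081, -0.001], [-0.001, -0.001, -1.0]]
ft_force: [-0.4, 0.3, -6.7]
gripper_width: 0.0118
[0.49702086 0.22392303 0.16399149] [[0.0819, 0.9966, -0.0009], [0.9966, -0.0819, -0.0009], [-0.001, -0.0008, -1.0]] [-0.03849827 -0.18630155 -7.17834122] 0.01121623662158812
[0.4972205  0.22384201 0.16420262] [[0.0825, 0.9966, -0.0005], [0.9966, -0.0825, -0.0006], [-0.0006, -0.0004, -1.0]] [-0.4849613  -0.29216165 -7.82907713] 0.011460948023157516
[0.49729341 0.22389039 0.16429209] [[0.0826, 0.9966, -0.0004], [0.9966, -0.0826, -0.0004], [-0.0005, -0.0003, -1.0]] [ 0.77583406  0.22632528 -7.32826397] 0.011609283582857156
```

View pics/scene6.png

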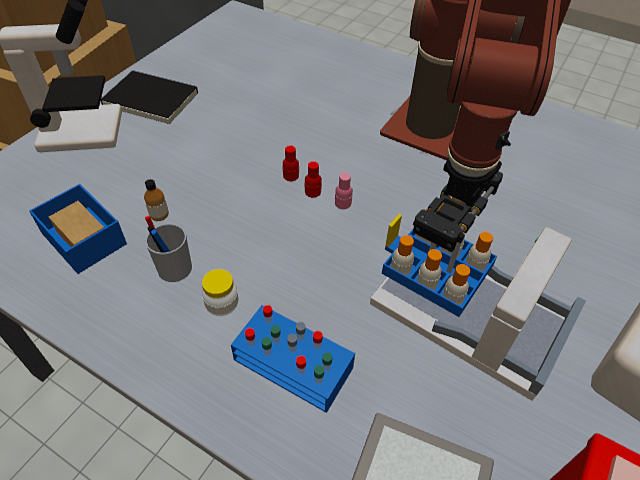

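View pics/wrist6.png

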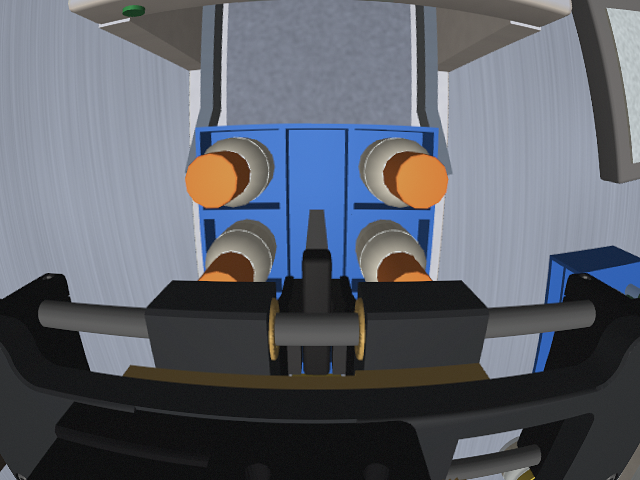

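View pics/top6.png

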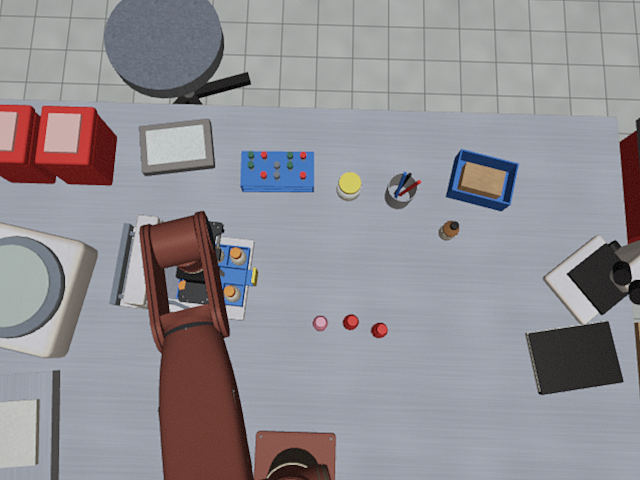

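Run:
```python
from h import *
crop(load("wrist6"),170,0,470,180,2.66,"pics/w6z.png")
```

```text
(no output)
```

View pics/w6z.png

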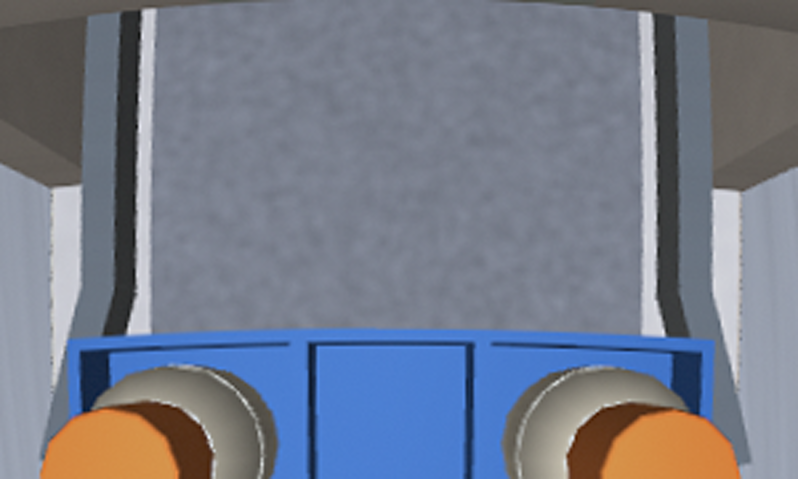

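Run:
```python
from h import *
np.set_printoptions(precision=4,suppress=True)
w=load("wrist6");t=load("top0")
cw=lambda x,y:((x+.5)/2.66-.5+170,(y+.5)/2.66-.5)
G={k:onz(w,*cw(*p),.05,True) for k,p in dict(La=(120,15),Lk=(114,290),Ra=(676,15),Rk=(679,290)).items()}
C={k:onz(w,*cw(*p),.0985,True) for k,p in dict(L=(70,340),R=(713,341)).items()}
for d in(G,C):
    for k in d: print(k,d[k])
dt=lambda x,y:((x+.5)/4.5-.5+100,(y+.5)/4.5-.5+200)
A=onz(t,*dt(693,183),.025);B=onz(t,*dt(645,541),.025); print("apron",A,B)
xd=np.array([np.cos(np.radians(85.36)),np.sin(np.radians(85.36)),0]); yd=np.array([-xd[1],xd[0],0])
home=(A+B)/2+.245*xd; print("home",home,"apron",home-.16*xd)
for nm,k in(("guide knee mid",(G["Lk"]+G["Rk"])/2),("inner mid",(G["La"]+G["Ra"])/2),("carrier lead mid",(C["L"]+C["R"])/2)):
    d=k-home; print(nm,"dock x,y",d@xd,d@yd)
for a,b in((G["Lk"],G["Rk"]),(C["L"],C["R"])):
    v=b-a; print("width",np.linalg.norm(v),"yaw",np.degrees(np.arctan2(-v[0],v[1]))%180,np.degrees(np.arctan2(v[1],v[0]))+90)
for a,b in(("Lk","La"),("Rk","Ra")):
    v=G[b]-G[a]; print("guide dir",np.degrees(np.arctan2(v[1],v[0])))
```

```text
La [0.4347 0.413  0.05  ]
Lk [0.4277 0.33   0.05  ]
Ra [0.5932 0.4007 0.05  ]
Rk [0.5858 0.3174 0.05  ]
L [0.4292 0.314  0.0985]
R [0.5789 0.3017 0.0985]
apron [0.5974 0.1307 0.025 ] [0.3826 0.1486 0.025 ]
home [0.5099 0.3838 0.025 ] apron [0.4969 0.2244 0.025 ]
guide knee mid dock x,y -0.060170791354542945 -0.001761721215856424
inner mid dock x,y 0.023273677639345167 -0.0022199325718097935
carrier lead mid dock x,y -0.07622964307121155 -0.00034235070724217655
width 0.1585779600795573 yaw 85.45690823617352 85.45690823617352
width 0.15019788223937483 yaw 85.29926423240687 85.29926423240688
guide dir 85.1746304787644
guide dir 84.91647125144786
```

The guides measure 158.6 mm apart at yaw 85.2–85.5°, and the carrier's leading edge has yaw 85.3° and x = -76 mm. Both match the text; the carrier only needs about +1.5 mm in x. I'll lower it.

```bash
python3 -m inch '[0.0015,0,-0.008,0,0,0,1, 0,0,-0.012,0,0,0,1, 0,0,-0.012,0,0,0,1, 0,0,-0.006,0,0,0,1, 0,0,-0.003,0,0,0,1, 0,0,0,0,0,0,1, 0,0,0,0,0,0,1]'
python3 -m inch '[0,0,-0.001,0,0,0,1, 0,0,-0.001,0,0,0,1,0,0,0,0,0,0,1]'
```

```text
time: 13.67
position: [0.4987, 0.2251, 0.1232]
eef_rot: [[0.081, 0.997, -0.0], [0.997, -0.081, -0.0], [-0.0, -0.0, -1.0]]
ft_force: [-0.2, -0.1, -7.2]
gripper_width: 0.0114
time: 13.92
position: [0.4989, 0.2252, 0.1218]
eef_rot: [[0.081, 0.997, 0.001], [0.997, -0.081, 0.0], [0.0, 0.001, -1.0]]
ft_force: [-0.2, -0.2, -8.1]
gripper_width: 0.0114
```

```bash
python3 -m inch '[0,0,-0.001,0,0,0,1, 0,0,0,0,0,0,1]'; python3 -m inch '[0,0,-0.001,0,0,0,1, 0,0,0,0,0,0,1]'
```

```text
time: 14.08
position: [0.4989, 0.2252, 0.1207]
eef_rot: [[0.081, 0.997, 0.001], [0.997, -0.081, 0.0], [0.0, 0.001, -1.0]]
ft_force: [0.5, -0.8, -7.1]
gripper_width: 0.0113
time: 14.25
position: [0.499, 0.2254, 0.1205]
eef_rot: [[0.081, 0.997, 0.001], [0.997, -0.081, 0.001], [0.001, 0.001, -1.0]]
ft_force: [-2.9, 0.7, -0.8]
gripper_width: 0.0114
```

It has landed (the wrist load is gone). Releasing, rising, then moving over the yellow grip and opening the jaws.

```bash
python3 -m inch '[0,0,0,0,0,0,0.45, 0,0,0,0,0,0,0.45, 0,0,0,0,0,0,0.45, 0,0,0.015,0,0,0,0.45, 0,0,0.025,0,0,0,0.45, 0,0,0.03,0,0,0,0.45, 0,0,0.02,0,0,0,0.45, -0.002,-0.025,0,0,0,0,-0.6, -0.0025,-0.0275,0,0,0,0,-0.6, -0.0025,-0.0275,0,0,0,0,-0.6, -0.002,-0.028,0,0,0,0,-0.6, 0,0,0,0,0,0,-0.6]'
python3 -m inch '[0,0,0,0,0,0,-0.6]'
python3 - <<'E'
from h import *
from bench import vision,robot
for n in("wrist","scene","top"):
    c=vision.capture(n); cv2.imwrite(f"pics/{n}7.png",c["img"][:,:,::-1]); np.savez(f"{n}7.npz",**c)
s=robot.sense(); print(s["position"],s["eef_rot"].round(4).tolist(),s["ft_force"],s["gripper_width"])
crop(load("scene7"),360,200,600,400,3.3,"pics/s7z.png")
crop(load("top7"),100,200,270,330,4.5,"pics/t7z.png")
E
```

```text
time: 15.25
position: [0.49, 0.1132, 0.21]
eef_rot: [[0.084, 0.996, 0.001], [0.996, -0.084, -0.002], [-0.002, 0.002, -1.0]]
ft_force: [-0.1, -0.4, -0.2]
gripper_width: 0.0494
time: 15.33
position: [0.4902, 0.116, 0.2101]
eef_rot: [[0.084, 0.996, 0.002], [0.996, -0.084, 0.0], [0.0, 0.001, -1.0]]
ft_force: [0.3, 0.5, -0.1]
gripper_width: 0.056
[0.48997621 0.1178021  0.20975889] [[0.0806, 0.9967, 0.0007], [0.9967, -0.0806, 0.0005], [0.0005, 0.0006, -1.0]] [ 0.16890166 -0.43899572  0.12972023] 0.06596741003511984
```

View pics/s7z.png

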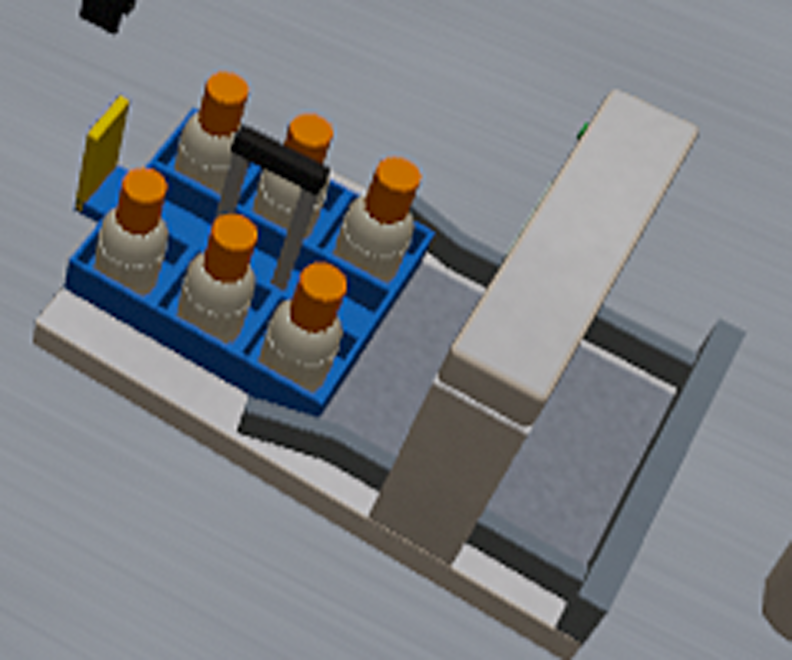

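View pics/wrist7.png

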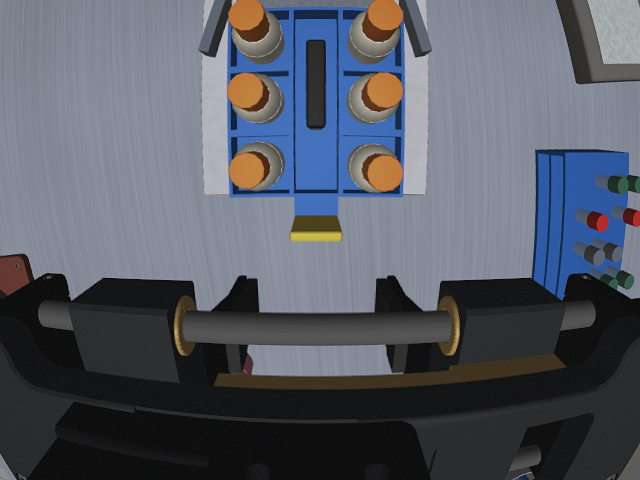

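View pics/t7z.png

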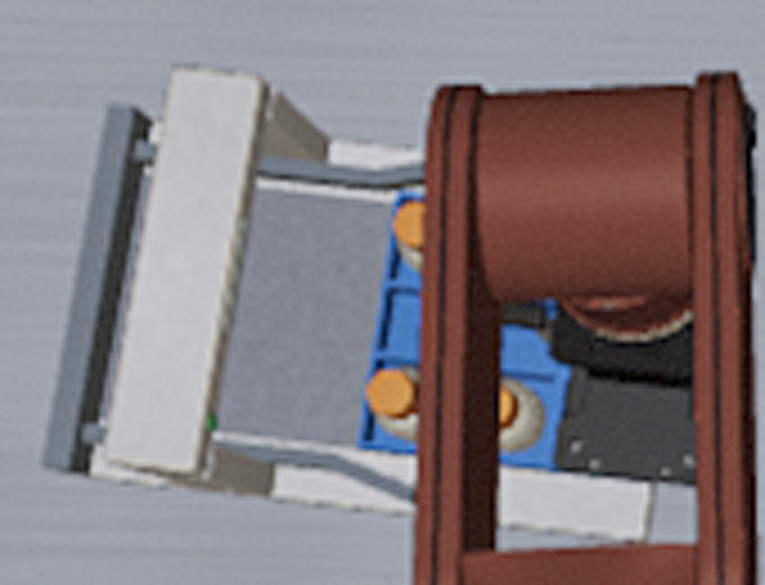

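The carrier is released flat on the apron with six bottles in their cells. The yellow grip's top edge is at (290..342, 232..241) in the wrist view. I'll measure it from the wrist and scene views.

Run:
```python
from h import *
np.set_printoptions(precision=4,suppress=True)
w=load("wrist7");s=load("scene7")
hsv=cv2.cvtColor(w["img"],cv2.COLOR_RGB2HSV); m=cv2.inRange(hsv,(22,120,150),(33,255,255)); m[:,:250]=0;m[:,400:]=0
ys,xs=np.nonzero(m[200:260]); ys+=200; print(xs.min(),xs.max(),ys.min(),ys.max(),xs.mean(),ys.mean())
p=(xs.mean(),ys.mean()); print(onz(w,*p,.1,True),onz(w,xs.min()-.5,ys.mean(),.1,True),onz(w,xs.max()+.5,ys.mean(),.1,True))
hsv=cv2.cvtColor(s["img"],cv2.COLOR_RGB2HSV); m2=cv2.inRange(hsv,(22,120,150),(33,255,255))[200:300,370:410]
y2,x2=np.nonzero(m2); q=(x2.mean()+370,y2.mean()+200); print(q,len(x2),tri(ray(w,*p,True),ray(s,*q)))
```

```text
290 341 232 240 315.887417218543 236.0066225165563
[0.4905 0.1187 0.1   ] [0.4706 0.1204 0.1   ] [0.5097 0.1171 0.1   ]
(np.float64(392.4117647058824), np.float64(235.11764705882354)) 51 (array([0.4904, 0.1181, 0.0975]), np.float64(3.463628579560696e-06))
```

The grip's top is at (0.4905, 0.118, 0.098), right under the TCP. I'll descend and close on the plate's 40 mm width.

```bash
python3 -m inch '[0.0005,0.0005,-0.03,0,0,0,-0.6, 0,0,-0.035,0,0,0,-0.6, 0,0,-0.03,0,0,0,-0.6, 0,0,-0.025,0,0,0,-0.6, 0,0,-0.015,0,0,0,-0.6, 0,0,-0.006,0,0,0,-0.6, 0,0,0,0,0,0,-0.6, 0,0,0,0,0,0,0.2, 0,0,0,0,0,0,0.2, 0,0,0,0,0,0,0.2, 0,0,0,0,0,0,0.2, 0,0,0,0,0,0,0.2]' 20
```

```text
time: 16.48
position: [0.4909, 0.1176, 0.0694]
eef_rot: [[0.081, 0.997, 0.002], [0.997, -0.081, 0.0], [0.0, 0.002, -1.0]]
ft_force: [-0.2, -0.5, -0.6]
gripper_width: 0.0438
```

```bash
python3 -m inch '[0,0,0,0,0,0,0.6, 0,0,0,0,0,0,0.6, 0,0,0,0,0,0,0.6]' 20
```

```text
time: 16.73
position: [0.4905, 0.1175, 0.0692]
eef_rot: [[0.081, 0.997, 0.001], [0.997, -0.081, 0.0], [0.0, 0.001, -1.0]]
ft_force: [-0.9, -0.7, 5.8]
gripper_width: 0.0396
```

```bash
python3 -m inch '[0.0004,0.005,0,0,0,0,0.6, 0.0008,0.009,0,0,0,0,0.6, 0.0008,0.009,0,0,0,0,0.6, 0.0008,0.009,0,0,0,0,0.6, 0.0008,0.009,0,0,0,0,0.6, 0.0008,0.009,0,0,0,0,0.6, 0,0,0,0,0,0,0.6]'
python3 - <<'E'
from h import *
from bench import vision,robot
for n in("wrist","scene"):
    c=vision.capture(n); cv2.imwrite(f"pics/{n}8.png",c["img"][:,:,::-1]); np.savez(f"{n}8.npz",**c)
s=robot.sense(); print(s["position"],s["eef_rot"].round(4).tolist(),s["ft_force"],s["gripper_width"])
crop(load("scene8"),360,200,600,400,3.3,"pics/s8z.png")
E
```

```text
time: 17.32
position: [0.4954, 0.1675, 0.0692]
eef_rot: [[0.081, 0.997, 0.001], [0.997, -0.081, -0.001], [-0.001, 0.002, -1.0]]
ft_force: [-0.3, -1.5, 5.7]
gripper_width: 0.0396
[0.49545185 0.16756414 0.06918746] [[0.0807, 0.9967, 0.0017], [0.9967, -0.0807, 0.0001], [0.0002, 0.0017, -1.0]] [-0.4654462  -1.40886916  4.79316011] 0.03972308157226352
```

View pics/wrist8.png

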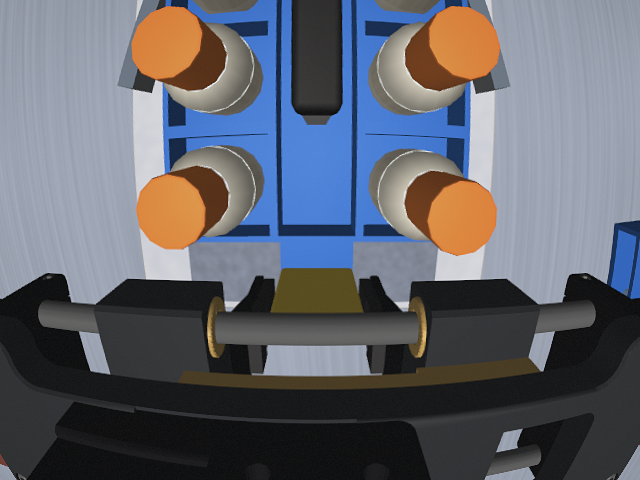

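View pics/s8z.png

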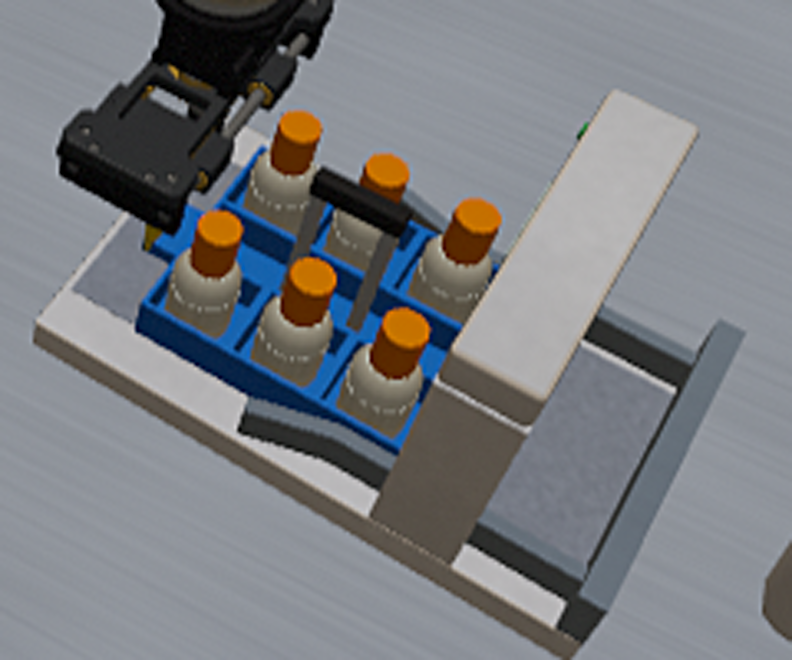

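The carrier slides straight in between the guides at under 2 N. Before going further I check the camera's clearance to the arch.

Run:
```python
from h import *
w=load("wrist8");E=w["extrinsics"];R=E[:3,:3];print(-R.T@E[:3,3]-np.array([.4954,.1675,.0692]))
```

```text
[0.00622552 0.07304716 0.16111061]
```

```bash
python3 -m inch '[0.0004,0.005,0,0,0,0,0.6, 0.0007,0.009,0,0,0,0,0.6, 0.0007,0.009,0,0,0,0,0.6, 0.0007,0.009,0,0,0,0,0.6, 0.0007,0.009,0,0,0,0,0.6, 0.0007,0.009,0,0,0,0,0.6, 0,0,0,0,0,0,0.6]'
python3 -m inch '[0.0007,0.009,0,0,0,0,0.6, 0.0007,0.009,0,0,0,0,0.6, 0.0007,0.009,0,0,0,0,0.6, 0.0007,0.009,0,0,0,0,0.6, 0,0,0,0,0,0,0.6]'
```

```text
time: 18.0
position: [0.4993, 0.2173, 0.0692]
eef_rot: [[0.081, 0.997, 0.001], [0.997, -0.081, -0.001], [-0.001, 0.001, -1.0]]
ft_force: [0.9, -2.3, 5.6]
gripper_width: 0.0394
time: 18.42
position: [0.5021, 0.2533, 0.0692]
eef_rot: [[0.081, 0.997, 0.001], [0.997, -0.081, -0.001], [-0.001, 0.001, -1.0]]
ft_force: [0.3, -2.2, 5.9]
gripper_width: 0.0397
```

```bash
python3 -m inch '[0.0004,0.006,0,0,0,0,0.6, 0.0004,0.005,0,0,0,0,0.6, 0.0003,0.004,0,0,0,0,0.6, 0.0002,0.003,0,0,0,0,0.6, 0,0,0,0,0,0,0.6]'
python3 - <<'E'
from h import *
from bench import vision,robot
for n in("scene","top"):
    c=vision.capture(n); cv2.imwrite(f"pics/{n}9.png",c["img"][:,:,::-1]); np.savez(f"{n}9.npz",**c)
crop(load("scene9"),360,170,600,400,3.3,"pics/s9z.png")
E
```

```text
time: 18.83
position: [0.5033, 0.2698, 0.0692]
eef_rot: [[0.081, 0.997, 0.001], [0.997, -0.081, -0.003], [-0.003, 0.001, -1.0]]
ft_force: [-0.6, -8.1, 7.8]
gripper_width: 0.0399
```

View pics/s9z.png

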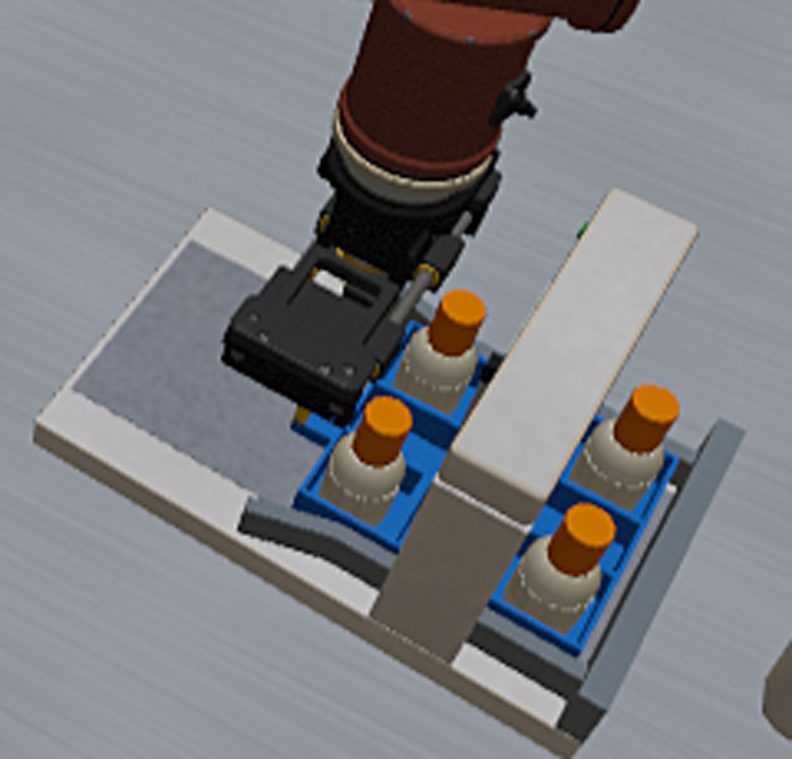

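A small gap to the back stop is still visible (about (640,560) in the crop) and the push force is 8 N. I'll creep further.

```bash
python3 -m inch '[0.0002,0.002,0,0,0,0,0.6, 0,0,0,0,0,0,0.6]'; python3 -m inch '[0.0002,0.002,0,0,0,0,0.6, 0,0,0,0,0,0,0.6]'
```

```text
time: 19.1
position: [0.5034, 0.2713, 0.0692]
eef_rot: [[0.081, 0.997, 0.0], [0.997, -0.081, -0.003], [-0.003, 0.001, -1.0]]
ft_force: [-0.5, -10.0, 9.2]
gripper_width: 0.0398
time: 19.27
position: [0.5036, 0.2732, 0.0692]
eef_rot: [[0.081, 0.997, 0.0], [0.997, -0.081, -0.004], [-0.004, 0.001, -1.0]]
ft_force: [-2.2, -8.9, 9.0]
gripper_width: 0.0397
```

```bash
python3 -m inch '[0.0002,0.002,0,0,0,0,0.6, 0,0,0,0,0,0,0.6]'; python3 -m inch '[0.0002,0.002,0,0,0,0,0.6, 0,0,0,0,0,0,0.6]'
python3 - <<'E'
from h import *
from bench import vision,robot
for n in("scene","top","wrist"):
    c=vision.capture(n); cv2.imwrite(f"pics/{n}10.png",c["img"][:,:,::-1]); np.savez(f"{n}10.npz",**c)
crop(load("scene10"),480,270,600,400,6,"pics/s10z.png"); crop(load("top10"),100,200,270,330,4.5,"pics/t10z.png")
print(robot.sense()["wrist_torque"])
E
```

```text
time: 19.43
position: [0.5038, 0.2752, 0.0692]
eef_rot: [[0.081, 0.997, 0.0], [0.997, -0.081, -0.004], [-0.004, 0.001, -1.0]]
ft_force: [-1.3, -9.9, 8.7]
gripper_width: 0.0401
time: 19.6
position: [0.5039, 0.2765, 0.0692]
eef_rot: [[0.081, 0.997, -0.0], [0.997, -0.081, -0.005], [-0.005, 0.0, -1.0]]
ft_force: [-1.3, -12.7, 9.8]
gripper_width: 0.0397
[-2.1282988   0.20004366  0.01705782]
```

View pics/s10z.png

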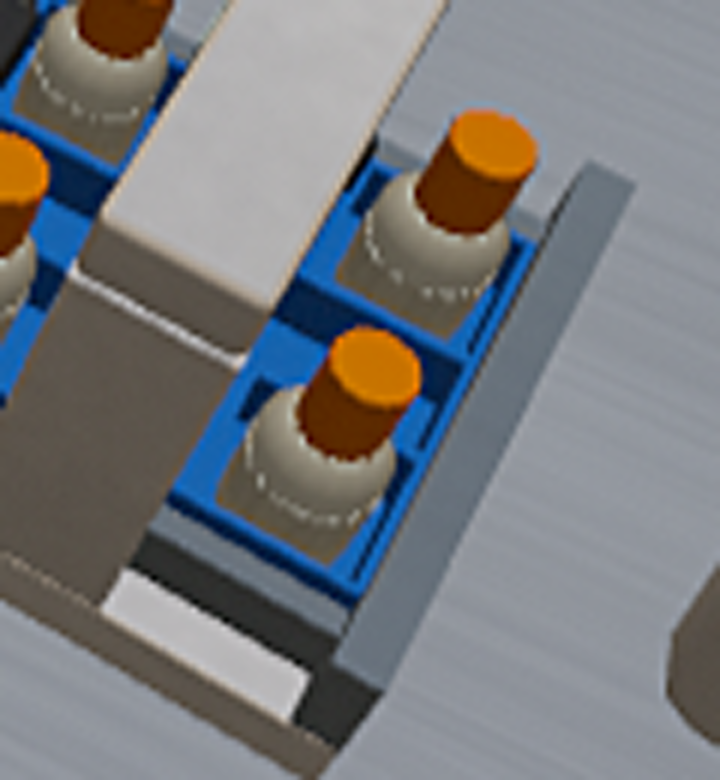

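View pics/t10z.png

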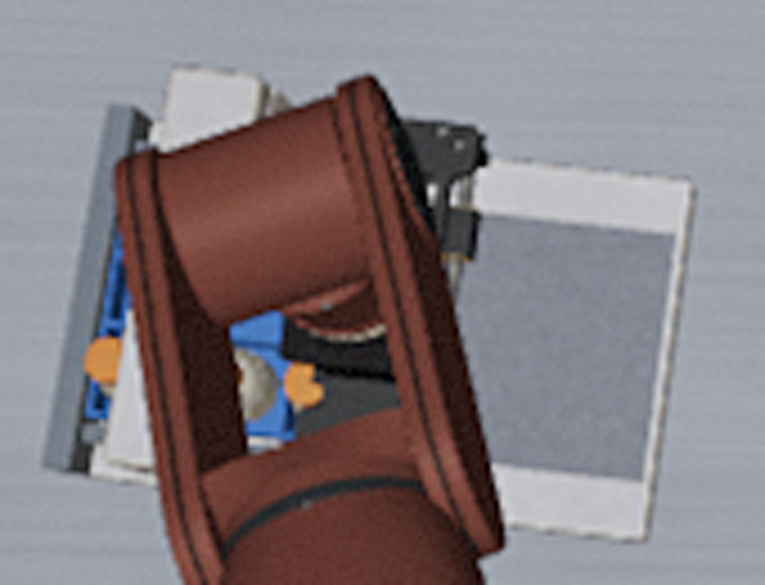

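View pics/wrist10.png

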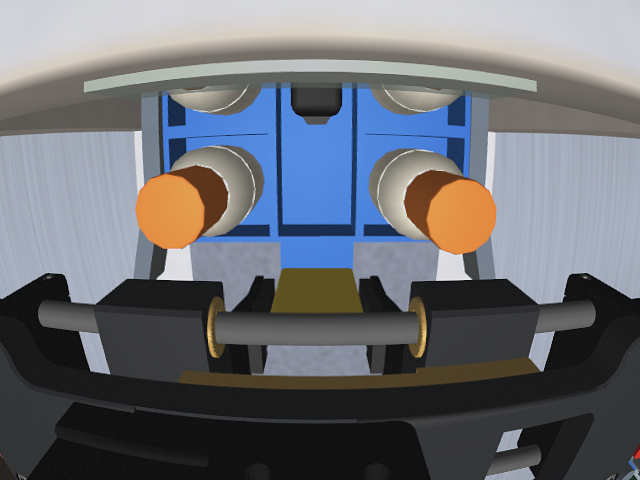

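```bash
python3 -m inch '[0.0002,0.002,0,0,0,0,0.6, 0,0,0,0,0,0,0.6]'; python3 -m inch '[0.0002,0.002,0,0,0,0,0.6, 0,0,0,0,0,0,0.6]'
```

```text
time: 19.92
position: [0.504, 0.2767, 0.0691]
eef_rot: [[0.081, 0.997, -0.001], [0.997, -0.081, -0.008], [-0.008, -0.0, -1.0]]
ft_force: [-2.6, -21.0, 13.5]
gripper_width: 0.0396
time: 20.08
position: [0.504, 0.2775, 0.0689]
eef_rot: [[0.081, 0.997, -0.002], [0.997, -0.081, -0.01], [-0.011, -0.001, -1.0]]
ft_force: [-3.0, -24.2, 13.6]
gripper_width: 0.0393
```

The force climbed to 24 N with the motion stalled, so the carrier is on the stop. Opening, then rising straight up.

```bash
python3 -m inch '[0,-0.001,0,0,0,0,-0.5, 0,0,0,0,0,0,-0.5, 0,0,0,0,0,0,-0.5, 0,0,0,0,0,0,-0.5, 0,0,0,0,0,0,-0.5, 0,0,0,0,0,0,-0.5]'
python3 -m inch '[0,-0.001,0.005,0,0,0,-0.5, 0,-0.001,0.01,0,0,0,-0.5, 0,0,0.03,0,0,0,-0.5, 0,0,0.03,0,0,0,-0.5, -0.003,-0.03,0.03,0,0,0,-0.5, -0.003,-0.035,0.02,0,0,0,-0.5, -0.003,-0.035,0.02,0,0,0,-0.5, -0.003,-0.035,0,0,0,0,-0.5, -0.003,-0.035,0,0,0,0,-0.5, 0,0,0,0,0,0,-0.5, 0,0,0,0,0,0,-0.5]'
python3 - <<'E'
from h import *
from bench import vision,robot
for n in("scene","top","wrist"):
    c=vision.capture(n); cv2.imwrite(f"pics/{n}11.png",c["img"][:,:,::-1]); np.savez(f"{n}11.npz",**c)
crop(load("scene11"),370,210,600,400,3.4,"pics/s11z.png"); crop(load("top11"),100,200,270,330,4.5,"pics/t11z.png")
E
```

```text
time: 20.58
position: [0.5035, 0.2829, 0.0683]
eef_rot: [[0.081, 0.997, -0.0], [0.997, -0.081, 0.0], [0.0, -0.0, -1.0]]
ft_force: [0.0, 1.4, -1.0]
gripper_width: 0.0642
time: 21.5
position: [0.4892, 0.1097, 0.2142]
eef_rot: [[0.085, 0.996, 0.002], [0.996, -0.085, 0.0], [0.0, 0.002, -1.0]]
ft_force: [0.4, 0.1, -0.1]
gripper_width: 0.0655
```

View pics/s11z.png

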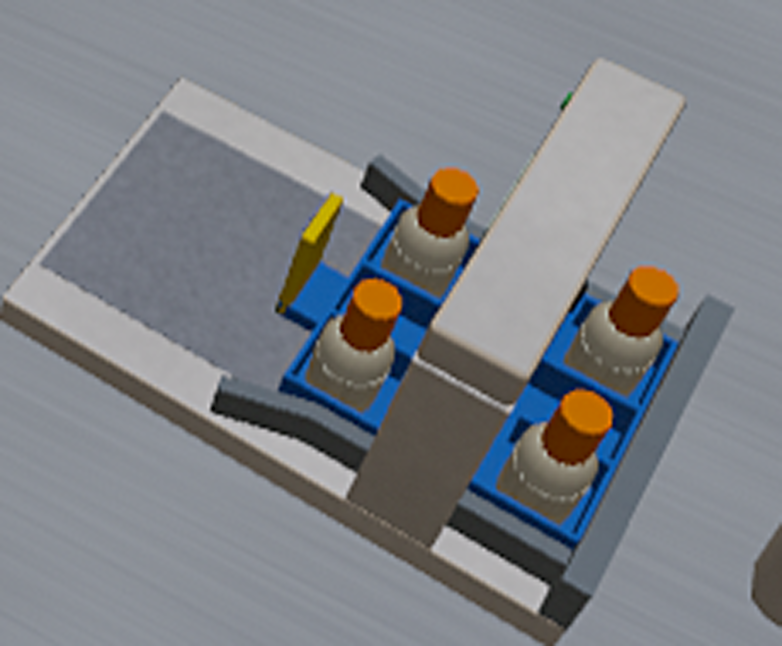

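View pics/t11z.png

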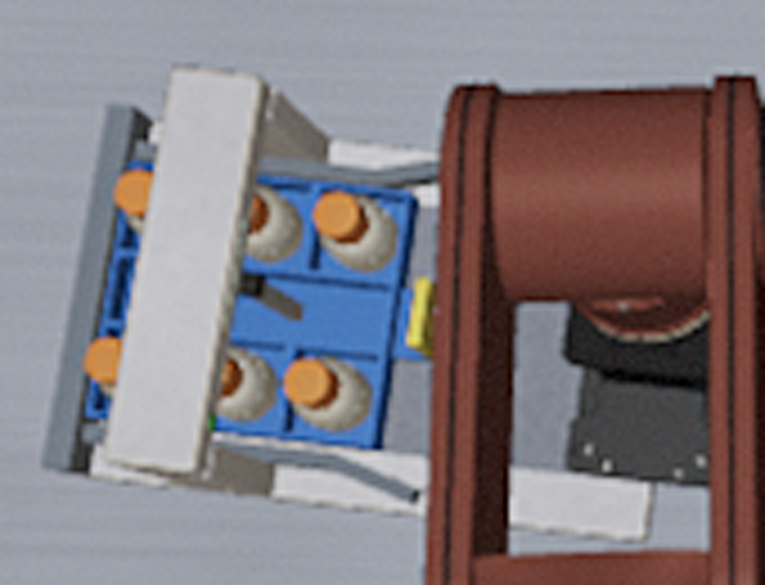

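View pics/wrist11.png

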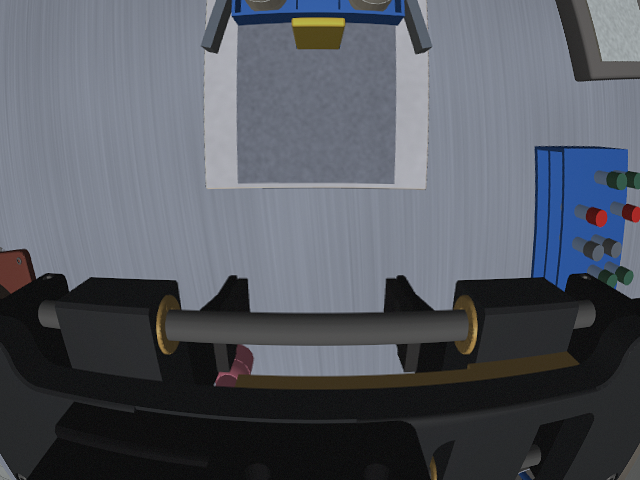

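View pics/scene11.png

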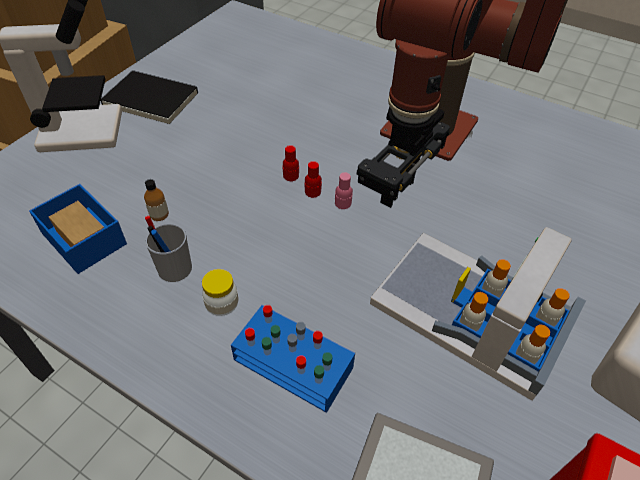

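The carrier appears home in both views, with the gap gone at (590,540) in the scene crop, and the gripper is clear. A numeric check of the seating follows.

Run:
```python
from h import *
np.set_printoptions(precision=4,suppress=True)
t=load("top11");s=load("scene11");w=load("wrist11")
dt=lambda x,y:((x+.5)/4.5-.5+100,(y+.5)/4.5-.5+200)
ds=lambda x,y:((x+.5)/3.4-.5+370,(y+.5)/3.4-.5+210)
xd=np.array([np.cos(np.radians(85.36)),np.sin(np.radians(85.36)),0]); yd=np.array([-xd[1],xd[0],0])
home=np.array([.5099,.3838,.025])
def D(n,p): d=p-home; print(n,"x %.4f y %.4f z %.4f"%(d@xd,d@yd,p[2]))
D("rim -x far",onz(t,*dt(415,193),.055));D("rim -x near",onz(t,*dt(379,447),.055))
D("grip top (top)",onz(t,*dt(423,313),.1))
D("grip top tri",tri(ray(t,*dt(423,313)),ray(s,*ds(323,218)))[0])
# wrist grip top strip, apron edge
D("wrist grip",onz(w,319,21,.1,True)); D("wrist apron edge",onz(w,316,188,.025,True))
D("stop front edge scene",onz(s,*ds(590,540),.055))
for p in((592,530),(672,345)): D("rim +x scene",onz(s,*ds(*p),.055))
D("stopA",onz(s,*ds(563,590),.065));D("stopB",onz(s,*ds(706,300),.065))
```

```text
rim -x far x -0.0861 y -0.0781 z 0.0550
rim -x near x -0.0878 y 0.0726 z 0.0550
grip top (top) x -0.1109 y -0.0022 z 0.1000
grip top tri x -0.1083 y -0.0023 z 0.0951
wrist grip x -0.1074 y -0.0035 z 0.1000
wrist apron edge x -0.2437 y -0.0012 z 0.0250
stop front edge scene x 0.0895 y -0.0751 z 0.0550
rim +x scene x 0.0883 y -0.0690 z 0.0550
rim +x scene x 0.0825 y 0.0676 z 0.0550
stopA x 0.0879 y -0.1167 z 0.0650
stopB x 0.0868 y 0.1000 z 0.0650
```

All measurements agree with home within 2–3 mm. To be sure of the seating, I'll push once more with closed fingers low behind the grip plate.

```bash
python3 -m inch '[0.002,0.025,0,0,0,0,1, 0.002,0.03,0,0,0,0,1, 0.002,0.03,0,0,0,0,1, 0.002,0.025,0,0,0,0,1, 0.001,0.018,0,0,0,0,1, 0,0,0,0,0,0,1, 0,0,0,0,0,0,1, 0,0,0,0,0,0,1, 0,0,0,0,0,0,1]' 20
```

```text
time: 22.4
position: [0.4977, 0.2388, 0.2127]
eef_rot: [[0.081, 0.997, -0.0], [0.997, -0.081, -0.0], [-0.0, -0.0, -1.0]]
ft_force: [0.1, 0.3, -0.2]
gripper_width: 0.0133
```

```bash
python3 -m inch '[0.003,0,-0.03,0,0,0,1, 0,0,-0.04,0,0,0,1, 0,0,-0.04,0,0,0,1, 0,0,-0.03,0,0,0,1, 0,0,-0.017,0,0,0,1, 0,0,0,0,0,0,1, 0,0,0,0,0,0,1]'
python3 -m inch '[0.0006,0.008,0,0,0,0,1, 0.0004,0.005,0,0,0,0,1, 0.0002,0.003,0,0,0,0,1, 0,0,0,0,0,0,1]'
```

```text
time: 22.98
position: [0.5003, 0.2382, 0.0553]
eef_rot: [[0.082, 0.997, -0.002], [0.997, -0.082, -0.001], [-0.001, -0.002, -1.0]]
ft_force: [0.1, -0.2, 0.9]
gripper_width: 0.0001
time: 23.32
position: [0.5032, 0.2565, 0.0576]
eef_rot: [[0.08, 0.997, 0.003], [0.997, -0.08, 0.001], [0.001, 0.003, -1.0]]
ft_force: [0.1, 0.3, 0.2]
gripper_width: 0.0007
```

```bash
python3 -m inch '[0.0003,0.004,0,0,0,0,1, 0,0,0,0,0,0,1]'; for i in 1; do python3 -m inch '[0.0002,0.002,0,0,0,0,1, 0,0,0,0,0,0,1]'; done; python3 -m inch '[0.0002,0.002,0,0,0,0,1, 0,0,0,0,0,0,1]';python3 -m inch '[0.0002,0.002,0,0,0,0,1, 0,0,0,0,0,0,1]'
```

```text
time: 23.48
position: [0.5026, 0.2599, 0.0565]
eef_rot: [[0.081, 0.997, 0.001], [0.997, -0.081, 0.001], [0.001, 0.001, -1.0]]
ft_force: [-0.6, -0.8, 0.0]
gripper_width: 0.0007
time: 23.65
position: [0.5025, 0.2609, 0.056]
eef_rot: [[0.081, 0.997, -0.0], [0.997, -0.081, -0.001], [-0.001, -0.0, -1.0]]
ft_force: [-0.6, -2.3, 2.1]
gripper_width: 0.0005
time: 23.82
position: [0.5025, 0.2609, 0.0561]
eef_rot: [[0.081, 0.997, -0.001], [0.997, -0.081, -0.004], [-0.004, -0.001, -1.0]]
ft_force: [-2.4, -10.9, 7.3]
gripper_width: 0.0005
time: 23.98
position: [0.5024, 0.2609, 0.056]
eef_rot: [[0.081, 0.997, -0.003], [0.997, -0.081, -0.008], [-0.008, -0.002, -1.0]]
ft_force: [-4.4, -19.7, 11.4]
gripper_width: 0.0003
```

```bash
python3 -m inch '[0.0002,0.002,0,0,0,0,1, 0,0,0,0,0,0,1]'
python3 - <<'E'
from h import *
from bench import vision
c=vision.capture("scene"); np.savez("scene12.npz",**c)
for k in("scene11","scene12"): crop(load(k),520,290,590,380,8,f"pics/z{k}.png")
E
```

```text
time: 24.15
position: [0.5024, 0.2608, 0.0561]
eef_rot: [[0.081, 0.997, -0.004], [0.997, -0.081, -0.011], [-0.012, -0.003, -1.0]]
ft_force: [-6.2, -26.8, 14.6]
gripper_width: 0.0005
```

View pics/zscene12.png

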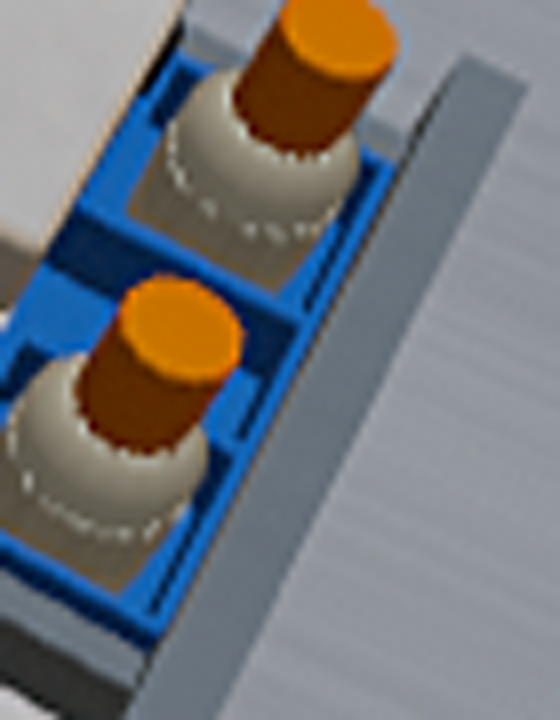

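View pics/zscene11.png

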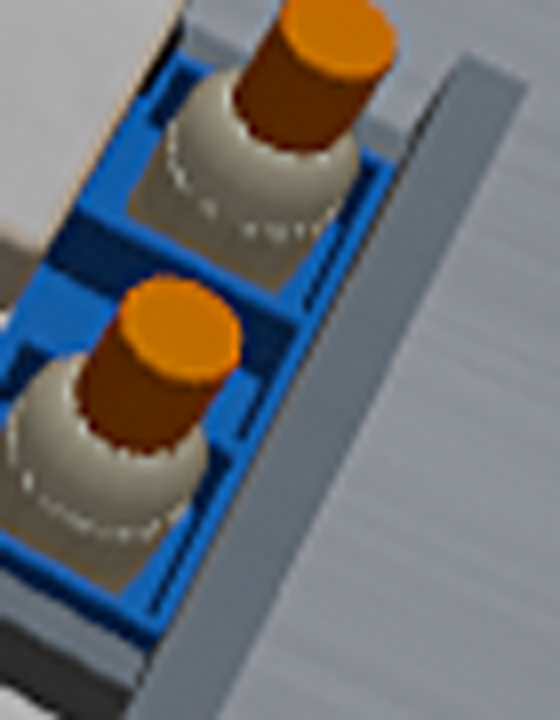

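The rim sits flush along the whole stop and nothing moved under a 27 N push, so the carrier is home. I'll back off, rise clear and check last pictures.

```bash
python3 -m inch '[-0.0002,-0.004,0,0,0,0,1, -0.0004,-0.006,0,0,0,0,1, -0.001,-0.012,0,0,0,0,1, -0.001,-0.015,0.01,0,0,0,1, -0.002,-0.02,0.03,0,0,0,1, -0.002,-0.025,0.035,0,0,0,1, 0,-0.03,0.035,0,0,0,1, 0,-0.03,0.03,0,0,0,1, 0,-0.02,0.02,0,0,0,1, 0,0,0,0,0,0,1, 0,0,0,0,0,0,1]'
python3 - <<'E'
from h import *
from bench import vision,robot
for n in("scene","top"):
    c=vision.capture(n); np.savez(n+"13.npz",**c); cv2.imwrite(f"pics/{n}13.png",c["img"][:,:,::-1])
for n in("scene","top"):
    a=load(n+"0")["img"].astype(int);b=load(n+"13")["img"].astype(int)
    m=(abs(a-b).sum(2)>90).astype(np.uint8);k,l,st,ce=cv2.connectedComponentsWithStats(m)
    print(n,[st[i].tolist() for i in range(1,k) if st[i][4]>25])
E
```

```text
time: 25.12
position: [0.4975, 0.1085, 0.2122]
eef_rot: [[0.083, 0.997, 0.003], [0.997, -0.083, 0.001], [0.001, 0.003, -1.0]]
ft_force: [-0.9, 0.6, -0.1]
gripper_width: 0.0006
scene [[145, 0, 33, 34, 249], [164, 0, 39, 8, 68], [207, 0, 21, 38, 281], [353, 0, 103, 205, 7342], [454, 0, 10, 14, 64], [461, 0, 11, 20, 86], [444, 0, 124, 90, 4928], [505, 1, 13, 8, 28], [192, 135, 13, 17, 176], [192, 149, 19, 22, 274], [235, 157, 12, 18, 181], [234, 173, 18, 22, 276], [244, 177, 101, 95, 5400], [451, 259, 60, 79, 2183], [507, 288, 63, 84, 2214]]
top [[148, 213, 492, 267, 45438], [119, 236, 15, 58, 302], [155, 243, 7, 11, 50], [306, 244, 76, 58, 3568], [149, 280, 7, 10, 48], [398, 286, 18, 16, 173], [448, 292, 21, 16, 214], [560, 359, 20, 10, 50], [282, 448, 29, 12, 191]]
```

View pics/scene13.png

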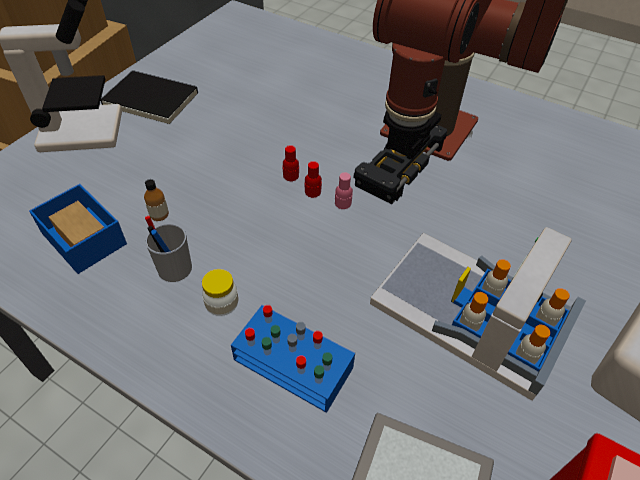

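View pics/top13.png

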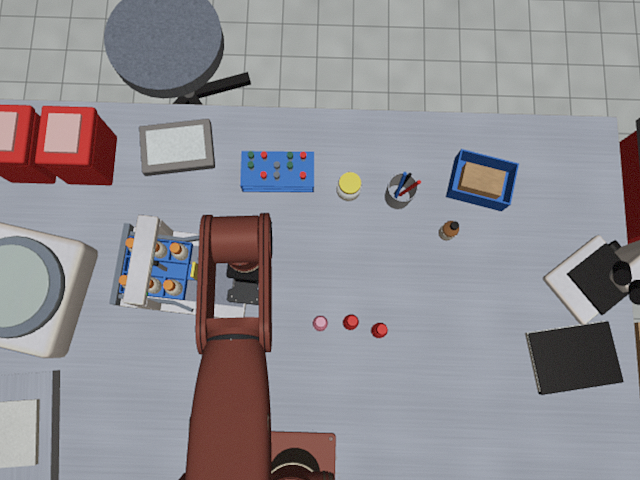

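The pictures show six caps standing in the carrier under and around the arch, and no bystander moved. The image differences are only at the carrier, the spares, the dock and the arm.

```bash
python3 -c "
from bench import job_done
print(job_done())"
```

```text
the job is handed in; nothing more can be done
None
```

I put both spares into the two empty cells and carried the carrier by its handle onto the apron, where I let it go. I then slid it under the arch by the yellow grip until it stopped against the back stop. The job was handed in at about 25 s of the 72 s allowed.

**Seated home:** a second push of 27 N with closed fingers on the grip plate moved nothing, and the scene view shows the rim flush along the whole back stop. Camera measurements of the grip and rim agree with the home position to 2–4 mm.

**Bottles and bystanders:** the top view shows six caps upright in the carrier, some partly hidden by the arch. Comparing pictures from the start and end, only the carrier, spares, dock area and arm changed.

**Disagreements:**
- **Heights:** the first two-view heights for low features, such as the rim and dock plate, came out 5–7 mm low. I used the given heights there, since the widths then matched.
- **Sliding force:** it rose from about 2 N to about 9 N over the last centimetre before the stop. I did not find out why.

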